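Fit lens, filter and retaining ring in the inspection lamp

ROBOT

A 7-joint arm with a two-finger parallel gripper is mounted at the origin on the work surface; the furniture and walls round the work are solid. World frame = base frame: x ahead of the robot, y to its left, z up, the work surface at z = 0. Lengths are in m, angles in degrees, forces in N, time in s.
With the tool pointing down it reaches from about 0.425 to 0.875 m from the base axis. Payload 4.7 kg.
Tool frame: the origin (TCP) lies on the mounting face of the last link; the fingertips stand 182 mm ahead of it and the grasp point (between the pads) lies 164 mm ahead of it; z points along the fingers, x is the direction in which the jaws open and shut, and the axes are right-handed (so a half turn about z gives the same grasp; the last joint's range is limited). The gripper opens to 87 mm and grips with 3 to 60 N. Pads are 19 mm wide; open, the fingers measure 117 mm over their backs; the gripper's body (75 mm by 190 mm) begins 51 mm behind the grasp point.
Start: joints at [-72.416, 18.392, -4.016, 83.108, 1.295, 78.541, -3.26], TCP at [0.188, 0.622, 0.405] pointing down, gripper open.
Joint ranges: [-163.93, 163.93], [-17.29, 119.83], [-79.2, 71.16], [3.27, 140.29], [-89.18, 269.18], [5.43, 117.66], [-154.24, 154.24]. Speed limits (degrees/s): [147.25, 147.25, 180, 180, 180, 180, 180].

INTERFACE

Orientations are given as [roll, pitch, yaw] about the fixed x, y, z axes, in that order (R = Rz(yaw) Ry(pitch) Rx(roll)).
In Python, from cell import status, cams, env, outline_of, landmark_of gives the robot as it stands. The module is installed in compiled form; this text tells all that it offers.
- The arm moves only by the tool jog_arm, never from a script. Its argument "rows" is a list of rows, each a list of 7 numbers: the closure, from 0 (fully open) to 1 (shut), then the shift along the tool's x, y, z in m, then the turn, a rotation vector about the tool's x, y, z in degrees. A call has 1 to 12 rows; each row shifts and turns the commanded pose from where the row before left it, along the tool's axes as they then stand; what a row does not reach is not made up. A row lasts 1/12 s, in which the tool goes at most 41.7 mm and 7.16 degrees, less where a joint would pass 70% of its speed; a pose out of reach is approached as far as the arm can. A call with a gripper value outside its range is refused whole. The fingers move at their own pace and stop on an object; "grip_force" is the grip in N (left out, the last holds). Time passes only in rows, so rows that do not move let the fingers close. It gives the time, the measured TCP pose, the force and the opening at its end, in the units of the state.
- status.get_obs(): the state, without advancing time (a new reading comes with each control period).
- cams.read_camera(name): name is "scene" or "top"; returns (picture, depth): 400x640x3 uint8, red, green, blue; 400x640 float32, m along the optical axis (not along the pixel's ray), 0 where there is no reading.
- cams.camera_params(name): a dict with "vfov" (degrees; the focal length in pixels is half the picture's height over the tangent of half this angle, whatever the lens; pixels are square), "cx", "cy" (the principal point, pixels), "eye" and "attitude" of the camera in the world. Camera axes: x right, y up, looking along -z (the intrinsics and any distortion apply to the point x, -y, -z); pixel columns grow to the right and rows downward; lengths in m; the calibration is good to about 2 mm. A picture is of the moment at which its call begins. camera_params takes no time and is no camera call.
- env.sign_off(): hands the job in, once; it reports no verdict.
Trained networks look in the newest picture that a camera, given by its name, has taken for a name from the list of things; names that differ only in an ending like _2 or _b are one class to them, and where a whole thing is asked for, a point or a joint stands for the part that bears it (a point fixed in the world has none). Each returns a list of dicts, best first, with "conf" (0 to 1); they miss things now and then, are a little off and sometimes report something else, mostly with a low value. They report only what shows in the picture. A call takes as long as a camera call. They do not tell look-alikes from the thing itself.
- outline_of(camera, name): "pixels" (400x640 bool, what is visible of it) and "box" ([left, top, right, bottom] in pixels, round what is visible of it).
- landmark_of(camera, name): "position" ([row, column] in pixels: a listed point, or the origin of a listed thing).
The state is a dict: "time_s": time; "qpos": joint angles; "joint_velocities": joint speeds; "effort": joint torques, N m; "tool_pos": TCP position; "tool_rot": TCP orientation; "force": force on the tool from outside, world axes, zero at the start; "wrist_torque": the same for the moment, N m; "grip_width": finger opening in m.
Only numpy, scipy, OpenCV 4.12 (cv2) and the standard library are available. Lean on these libraries where they do the work, as an engineer would, in place of code of your own. Each camera call takes 0.05 s, during which the arm holds its last target. There are 200 camera calls.

TASK

Put the inspection lamp back together: let the lens cell (black, clear glass) slide down into the tilted barrel first, then the amber filter cell on top of it, then set the brass retaining ring in the mouth with its two pins between the jaws and screw it clockwise under them as far as the stops, so that it clamps both cells against the sprung seat. Let go of the ring and leave the sticker roll, wash bottle, screwdriver and iron head where they are.

Things in the scene. Friction and masses are not known exactly. Their poses are not given: they have to be found in the camera images.
- lamp: Fixed grey bench lamp: base plate 140 x 125 x 16 mm with two upright side plates holding the barrel. Origin: about the middle of the base's underside, on the table; z up. The mouth leans to its -x side. Place and yaw vary. A tall room post stands 15 to 30 cm to its left and a wall behind the table: keep the arm clear of both.
- barrel: Aluminium barrel fixed in the lamp, tilted 30 degrees from vertical, open end to the right and partly towards the robot. Origin: centre of the mouth in the rim plane; z: axis, out of the mouth; y: level; x: to the upper side of the rim. Bore 67 mm wide (about 3 mm to spare round a cell), flaring to 78 mm over the top 6 mm; rim 89 mm outside. Smooth and slippery. Between the two jaws, along y, the rim is free for fingers that hold a cell.
- barrel_floor (a point): Centre of the sprung floor plate's rest position in the bore, 75 mm below the rim. Axes as the barrel's.
- jaw_upper (a point): Where the centre of one ring pin lies when home: 38 mm along the barrel's x, 6 mm above the rim, under the upper steel jaw. The two jaws stand on the rim 34 to 50 mm from the axis, up to 20 mm above it. This one takes up angles -14 to +46 degrees about the barrel axis (from +x towards +y); a stop closes its -14 degree end.
- jaw_lower (a point): The same point for the other pin at the lower jaw, opposite (jaw at 166 to 226 degrees). Each jaw is a hook, open to the axis and at its +angle end. The overhang's underside is 15 mm above the rim at the open end, slopes down to 10 mm, and is level over the last 15 degrees before the stop. Pins meet the stops when they lie along the barrel's x.
- pin_entry (a point): Good place for a pin's centre when the ring is set in: 60 degrees about the barrel axis from +x towards +y, just before the open end of the upper jaw (other pin opposite, at 240 degrees). From there the ring turns 60 degrees clockwise as seen looking into the mouth (negative about the barrel's z) to the stops.
- seat (a joint): Sprung floor plate in the bore: 0 = up (unloaded), m, grows as it is pressed down (range 7 mm). Spring 1000 N/m, 2.5 N preload; screwed home, the ring presses it down about 3 mm (5.5 N). The weight of cells and ring alone presses it down about 1 mm or less.
- lens_center (a point): Centre of the lens cell, a solid black ribbed disc 60 mm in diameter, 36 mm high, 110 g, with a pale-blue clear glass in its top, lying flat on the table. z: its axis. May go in either way up.
- filter_center (a point): Centre of the filter cell, a solid aluminium ribbed disc 60 mm in diameter, 34 mm high, 100 g, with an amber glass in its top, lying flat on the table. z: its axis. May go in either way up.
- ring_center (a point): Centre of the brass retaining ring: tube 60 mm outside, 50 mm inside, 50 mm high, 90 g, upright on the table; z: its axis, ribbed grip at the top. Two 8 mm steel pins stick out along its +x and -x to 42.5 mm from the axis, 11 mm below this point. Lower end goes in the bore. Resting on the loose cells this point is 19 to 20 mm out from the rim, screwed home about 17 mm.
- lens: The lens cell; origin at the centre of its underside.
- filter: The filter cell; origin at the centre of its underside.
- ring: The retaining ring; origin at the centre of its lower end.
- sticker_roll: Green sticker roll 70 mm in diameter, 22 mm high, lying on the table; bystander. Origin at its underside.
- bottle: White wash bottle with red cap and bent spout, 70 x 60 x 178 mm, standing at the front right; bystander. Origin at its underside.
- screwdriver: Red-handled screwdriver 200 mm long lying in front of the lamp; bystander. Origin at its underside.
- iron_head: White iron club head, 43 x 106 x 76 mm, lying behind the lamp; bystander. Origin at its underside.
There are look-alikes about, which are no part of the job. There is more than one size of the ring; the job needs the larger.

How it is judged:
By the outcome, as a careful person would: the job done as asked, in the order asked, and still so for the second after the job is handed in, with the robot touching nothing.
It also fails if it takes over 72 s, if anything falls off the work surface, if the arm or the gripper's body presses on something with over 40 N, if the wrist force passes 120 N, or if a joint passes its speed limit or range.

## Working session

There is one attempt and no reset: what is moved stays moved. The work goes in short steps, Python scripts to look and compute and a tool call to move; the robot and the scene stay as the last step left them, time stands still between calls to the robot, and variables do not carry over. Pictures are saved under pics/ and viewed, about 8 in all and at most 12, crops included, and the job is handed in when it is done.

Besides the shell and the picture viewer there is one more tool, called after "Request:" as name([rows], argument=value, ...), one row to a line, values as JSON. jog_arm: Moves the arm, as the interface text tells. Its arguments: {"type":"object","properties":{"rows":{"type":"array"},"grip_force":{"type":"number"}},"required":["rows"]}

```bash
ls; mkdir -p pics
python3 - <<'E'
from cell import status, cams, env, outline_of, landmark_of
import cv2, numpy as np
print(status.get_obs())
for n in ("scene","top"):
    p,d=cams.read_camera(n); print(n,cams.camera_params(n))
    cv2.imwrite(f"pics/{n}0.png",p[:,:,::-1]); np.savez(f"{n}0.npz",p=p,d=d)
    for t in ("barrel","lamp","jaw_upper","jaw_lower","pin_entry","barrel_floor","lens_center","filter_center","ring_center"):
        try: print(n,t,[(np.round(x["position"],1).tolist(),round(x["conf"],2)) for x in landmark_of(n,t)])
        except Exception as e: print(t,e)
E
```

```text
pics
{'time_s': 0.0, 'qpos': array([-72.41678691,  18.44309353,  -4.01446051,  83.17630918,
         1.29580661,  78.54015903,  -3.26055154]), 'joint_velocities': array([-0.07343409,  0.03539675, -0.00044955, -0.06691132,  0.03006579,
       -0.07253847, -0.01347508]), 'effort': array([-6.22184853e-04, -4.91273260e+01, -4.04549316e-01, -3.12549520e+01,
       -6.40135864e-02,  4.32283350e-02,  1.61932353e-04]), 'tool_pos': array([0.18758927, 0.62213351, 0.40360296]), 'tool_rot': array([1.79993127e+02, 1.14276299e-01, 7.32251543e+01]), 'force': array([-0.27466864, -0.70827657,  0.33741436]), 'wrist_torque': array([ 0.01279893,  0.015814  , -0.00016891]), 'grip_width': 0.08752822289810225}
scene {'vfov': 48.5857204762718, 'cx': 315.0932438494136, 'cy': 198.31070885829868, 'eye': array([ 0.1623217 , -0.73151864,  0.93045901]), 'attitude': array([ 42.60871072,   0.84227704, -27.74720823])}
scene barrel [([184.0, 341.8], 0.6)]
scene lamp [([212.2, 330.2], 0.95), ([175.0, 314.2], 0.52)]
scene jaw_upper [([174.5, 333.1], 0.89)]
scene jaw_lower [([194.9, 356.6], 0.68)]
scene pin_entry [([188
[... 238 characters left out ...]
), ([156.4, 257.6], 0.76)]
top {'vfov': 48.84349149668824, 'cx': 325.23526853162764, 'cy': 193.2891454889953, 'eye': array([ 0.43186334, -0.04788972,  1.10968262]), 'attitude': array([  3.19278104,  -1.21951997, -91.29825542])}
top barrel [([155.0, 326.7], 0.75)]
top lamp [([170.5, 316.2], 0.86)]
top jaw_upper [([159.4, 318.0], 0.79)]
top jaw_lower [([144.1, 339.0], 0.77)]
top pin_entry [([169.2, 337.1], 0.7), ([146.7, 337.8], 0.69)]
top barrel_floor []
top lens_center [([147.2, 417.9], 0.95), ([271.8, 382.1], 0.4), ([210.2, 237.3], 0.39)]
top filter_center [([150.7, 411.0], 0.73), ([209.6, 438.2], 0.58), ([169.1, 334.6], 0.56)]
top ring_center [([210.2, 237.3], 0.73), ([206.2, 188.7], 0.5)]
```

View pics/scene0.png

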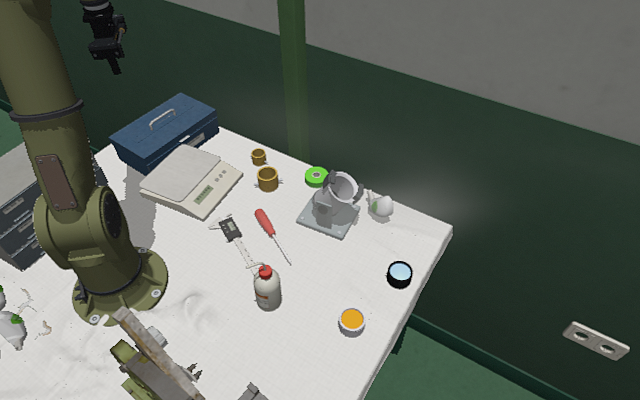

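View pics/top0.png

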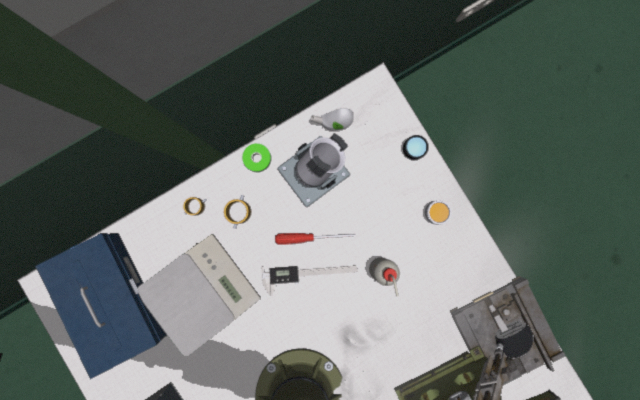

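The scene picture shows the lamp at (335,205), lens at (400,274), filter at (351,321), large ring at (267,179), small ring look-alike at (258,157). In the top picture the lens is at (415,147), the filter at (437,212), the large ring at (237,211) and the small ring at (194,206). I choose the large ring, and will confirm it by its measured diameter.

```bash
cat > h.py <<'E'
from cell import status, cams, env, outline_of, landmark_of
import cv2, numpy as np
from scipy.spatial.transform import Rotation as R
def cam(n):
    c=cams.camera_params(n); f=200/np.tan(np.radians(c["vfov"]/2))
    return f,c["cx"],c["cy"],np.array(c["eye"]),R.from_euler("xyz",c["attitude"],degrees=True).as_matrix()
def cloud(n,d):
    f,cx,cy,e,M=cam(n); v,u=np.mgrid[0:400,0:640]
    P=np.stack([(u-cx)/f*d,-(v-cy)/f*d,-d],-1)@M.T+e
    P[d<=0]=np.nan; return P
def proj(n,X):
    f,cx,cy,e,M=cam(n); q=(np.atleast_2d(X)-e)@M
    return np.c_[cy-f*q[:,1]/-q[:,2], cx+f*q[:,0]/-q[:,2]]  # row,col
def look(n):
    p,d=cams.read_camera(n); return p,d,cloud(n,d)
E
python3 - <<'E'
from h import *
np.set_printoptions(precision=4,suppress=True)
for n in ("scene","top"):
    z=np.load(n+"0.npz");p,d=z["p"],z["d"];P=cloud(n,d)
    pts=[(330,180),(255,340),(300,440),(190,390),(350,300)] if n=="scene" else [(100,380),(190,400),(250,440),(215,275),(320,400),(250,100),(330,230)]
    print(n,"table",[(P[r,c]).round(4).tolist() for r,c in pts])
    look(n)
    for t in ("lens","filter","ring","lamp","barrel","sticker_roll","bottle","screwdriver","iron_head"):
        for o in outline_of(n,t)[:3]:
            m=o["pixels"]; Q=P[m]; Q=Q[np.isfinite(Q).all(1)]
            if len(Q)<10: continue
            zt=np.percentile(Q[:,2],97); T=Q[Q[:,2]>zt-.006]
            print(n,t,round(o["conf"],2),o["box"],"ztop",zt.round(4),"mean",T.mean(0),"mid",(np.percentile(T,1,0)+np.percentile(T,99,0))/2,"ext",np.ptp(T,0))
E
```

```text
scene table [[0.0939, -0.1796, 0.0012], [0.5131, -0.1719, 0.0001], [0.9085, -0.2211, -0.4779], [0.7857, -0.0058, -0.0492], [0.3114, -0.3484, 0.0009]]
scene lens 0.88 [386.2, 258.5, 414.4, 291.2] ztop 0.037 mean [ 0.6018 -0.3013  0.0342] mid [ 0.6023 -0.3015  0.0347] ext [0.0603 0.0594 0.0081]
scene filter 0.82 [339.1, 304.8, 362.1, 334.9] ztop 0.0354 mean [ 0.4367 -0.3515  0.032 ] mid [ 0.438  -0.3517  0.0329] ext [0.0568 0.0581 0.0083]
scene filter 0.2 [313.1, 170.6, 364.3, 215.4] ztop 0.1702 mean [ 0.5471 -0.0627  0.1693] mid [ 0.5487 -0.0632  0.1689] ext [0.0353 0.0371 0.0106]
scene ring 0.69 [253.0, 167.9, 281.2, 193.9] ztop 0.0513 mean [0.4521 0.1425 0.049 ] mid [0.4525 0.1432 0.0495] ext [0.0577 0.0621 0.009 ]
scene ring 0.5 [253.6, 150.0, 264.8, 167.4] ztop 0.0379 mean [0.4641 0.2404 0.0353] mid [0.4667 0.2482 0.0357] ext [0.041  0.0416 0.0076]
scene ring 0.21 [314.8, 168.3, 362.2, 216.5] ztop 0.1702 mean [ 0.5472 -0.063   0.1693] mid [ 0.5487 -0.0632  0.1691] ext [0.0353 0.037  0.0105]
scene lamp 0.67 [298.9, 168.5, 362.5, 241.0] ztop 0.1663 mean [ 0.5463 -0.0625  0.1687] mid
[... 2313 characters left out ...]
346.8, 189.0] ztop 0.1694 mean [ 0.5468 -0.0598  0.1683] mid [ 0.5478 -0.0605  0.1683] ext [0.0348 0.0407 0.0114]
top bottle 0.88 [368.6, 255.7, 401.9, 292.8] ztop 0.1698 mean [ 0.2822 -0.2128  0.1715] mid [ 0.2822 -0.2127  0.1709] ext [0.0287 0.0064 0.0109]
top screwdriver 0.58 [276.9, 231.8, 353.3, 242.3] ztop 0.0279 mean [0.3832 0.0125 0.0249] mid [0.383  0.0073 0.0261] ext [0.0228 0.0932 0.0086]
top screwdriver 0.47 [296.2, 132.8, 348.7, 187.0] ztop 0.1695 mean [ 0.5468 -0.0598  0.1683] mid [ 0.5478 -0.0605  0.1685] ext [0.0348 0.0407 0.0111]
top iron_head 0.92 [310.2, 110.7, 353.9, 132.4] ztop 0.0739 mean [ 0.681  -0.118   0.0716] mid [ 0.6793 -0.1184  0.0722] ext [0.0266 0.0291 0.0108]
```

Run:
```python
import cv2,numpy as np
a=cv2.imread("pics/scene0.png")[140:260,240:440]; b=cv2.imread("pics/top0.png")[120:220,180:380]
c=np.vstack([cv2.resize(a,None,fx=3,fy=3,interpolation=2)[:,:],cv2.resize(b,None,fx=2.4,fy=2.4,interpolation=2)[:,:600].copy() if 0 else cv2.resize(b,(480,240),interpolation=2).repeat(1,0)[:, :] if 0 else cv2.copyMakeBorder(cv2.resize(b,(480,240),interpolation=2),0,0,0,120,0)])
cv2.imwrite("pics/crop1.png",c)
```

```text
(no output)
```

View pics/crop1.png

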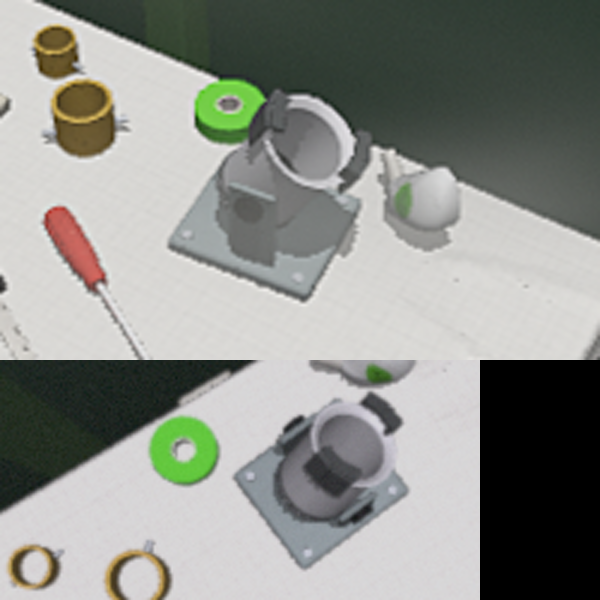

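```bash
cat > fit.py <<'E'
from h import *
from scipy.spatial import cKDTree
from scipy.optimize import least_squares
np.set_printoptions(precision=4,suppress=True)
S=[]
def cyl(r,z,t): S.append(np.c_[r*np.cos(t),r*np.sin(t),z])
th=np.radians(np.arange(0,360,1.5))
def line(r0,z0,r1,z1,th):
    n=int(max(2,np.hypot(r1-r0,z1-z0)/1))
    for k in np.linspace(0,1,n+1): cyl(r0+(r1-r0)*k, np.full(len(th),z0+(z1-z0)*k),th)
line(33.5,-60,33.5,-6,th);line(33.5,-6,39,0,th);line(39,0,44.5,0,th);line(44.5,0,44.5,-12,th)
for a in (-14,166):
    t=np.radians(np.arange(a,a+60.1,1.5))
    line(34,20,50,20,t);line(50,0,50,20,t);line(34,14,34,20,t)
    for e in (a,a+60): 
        for z in np.arange(0 if e==a else 15,20.1,1): line(34,z,50,z,np.radians([e]))
S=np.vstack(S)/1000; tree=cKDTree(S)
def pose(p):
    # lean direction yaw p[3]; barrel z=axis, x to the upper side (opposite to lean), y level
    l=np.array([np.cos(p[3]),np.sin(p[3]),0]); t=np.radians(30)
    z=np.sin(t)*l+np.array([0,0,np.cos(t)]); x=-np.cos(t)*l+np.array([0,0,np.sin(t)])
    return np.array(p[:3]),np.c_[x,np.cross(z,x),z]
def ext(P,p):
    o,M=pose(p);q=(P-o)@M;r=np.hypot(q[:,0],q[:,1])
    return P[(r<.056)&(q[:,2]>-.012)&(q[:,2]<.026)|((r<.031)&(q[:,2]>-.05)&(q[:,2]<0))]
def fit(P,p):
    for k in range(4):
        Q=ext(P,p); f=lambda p:tree.query((Q-pose(p)[0])@pose(p)[1])[0]
        s=least_squares(f,p,loss="soft_l1",f_scale=.0015,x_scale=[.01,.01,.01,.1],diff_step=1e-3); p=s.x
    return p,np.median(np.abs(f(p))),len(Q)
if __name__=="__main__":
    Ps={}
    for n in ("scene","top"):
        d=np.load(n+"0.npz")["d"]; P=cloud(n,d).reshape(-1,3); Ps[n]=P[np.isfinite(P).all(1)]
    for y0 in (-30,-55,-80,-110):
        p0=[.57,-.085,.155,np.radians(y0)]
        for nm,P in (("s",Ps["scene"]),("t",Ps["top"]),("both",np.vstack(list(Ps.values())))):
            p,e,c=fit(P,p0); print(y0,nm,p[:3],np.degrees(p[3]),e,c)
    o,M=pose(p)
    for n in Ps:
        for nm,X in (("barrel",[0,0,0]),("jaw_u",[.038,0,.006]),("jaw_l",[-.038,0,.006]),("pin",[.019,.0329,.006])):
            print(n,nm,proj(n,o+M@X))
E
python3 fit.py
```

```text
-30 s [ 0.575  -0.0853  0.1518] -50.396545934520255 0.0020700697871728255 207
-30 t [ 0.5749 -0.0831  0.1514] -49.58295277562186 0.001921802884032819 298
-30 both [ 0.5748 -0.0836  0.1516] -49.757694566807295 0.0019859126614318904 500
-55 s [ 0.5758 -0.0854  0.1514] -52.89357552998977 0.0018887164222018476 228
-55 t [ 0.5746 -0.0834  0.1514] -49.66906402319355 0.0019280073478590341 296
-55 both [ 0.575  -0.0833  0.1517] -50.28011318244704 0.0019489809317455183 497
-80 s [ 0.5738 -0.0871  0.1513] -51.72053975756352 0.002030109293002496 204
-80 t [ 0.575  -0.0829  0.1513] -51.940878957289335 0.0018183315908960583 294
-80 both [ 0.575  -0.0841  0.1515] -50.95596098959949 0.0019418880201249739 497
-110 s [ 0.5741 -0.0884  0.1595] -75.67407923754047 0.0018274645963379816 98
-110 t [ 0.5747 -0.0832  0.1513] -51.07586767838002 0.0019102118335533151 294
-110 both [ 0.5748 -0.0843  0.1513] -51.079839311185374 0.0019592882788761375 498
scene barrel [[183.6244 345.6486]]
scene jaw_u [[173.3198 334.5148]]
scene jaw_l [[191.5425 359.1208]]
scene pin [[186.8376 335.7661]]
top barrel [[152.1712 331.0676]]
top jaw_u [[159.4403 320.7656]]
top jaw_l [[142.7928 343.1508]]
top pin [[166.7574 336.4032]]
```

Run:
```python
from fit import *
print(proj("top",[[.6025,-.301,.018],[.438,-.3515,.017],[.4525,.1432,.025]]),proj("scene",[[.6025,-.301,.018],[.438,-.3515,.017],[.4525,.1432,.025]]))
p=[.575,-.0838,.1516,np.radians(-50.6)]; o,M=pose(p)
outs=[]
for n,(r0,c0) in (("scene",(155,305)),("top",(120,290))):
    im=cv2.imread(f"pics/{n}0.png")[r0:r0+70,c0:c0+66]; k=6
    im=cv2.resize(im,None,fx=k,fy=k,interpolation=0)
    def poly(X,col):
        q=proj(n,o+np.array(X)@M.T); q=np.c_[(q[:,1]-c0+.5)*k,(q[:,0]-r0+.5)*k]
        cv2.polylines(im,[q.astype(int)],False,col,1)
    t=np.radians(np.arange(0,361,4)); 
    for r,c in ((.0445,(0,0,255)),(.039,(0,200,0))): poly(np.c_[r*np.cos(t),r*np.sin(t),0*t],c)
    for a in (-14,166):
        t=np.radians(np.linspace(a,a+60,12)); A=np.c_[.034*np.cos(t),.034*np.sin(t),0*t+.02];B=np.c_[.05*np.cos(t),.05*np.sin(t),0*t+.02]
        poly(np.vstack([A,B[::-1],A[:1]]),(255,0,0)); B0=B.copy();B0[:,2]=0; poly(B0,(255,255,0))
    outs.append(im)
cv2.imwrite("pics/ov1.png",np.hstack(outs))
```

```text
[[147.4561 415.2861]
 [212.6297 437.5916]
 [211.1974 237.7029]] [[275.0003 399.2628]
 [322.1857 351.2541]
 [179.401  267.7607]]
```

View pics/ov1.png

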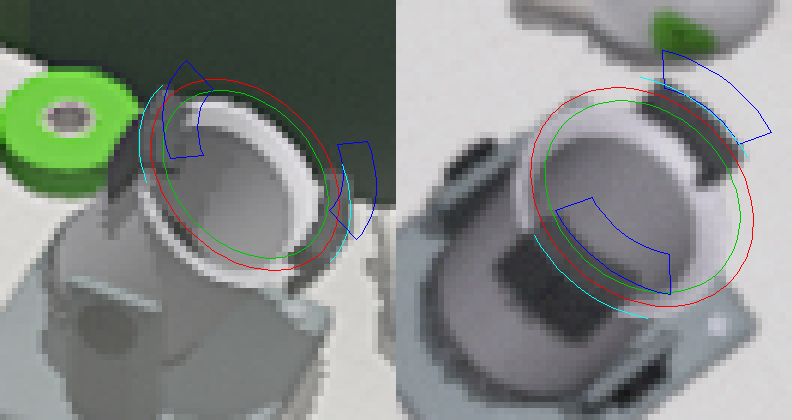

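Run:
```python
from fit import *
Ps=[]
for n in ("scene","top"):
    d=np.load(n+"0.npz")["d"]; P=cloud(n,d).reshape(-1,3); Ps.append(P[np.isfinite(P).all(1)])
LM={"scene":[(184,341.8),(174.5,333.1),(194.9,356.6),(188.9,331.7)],"top":[(155,326.7),(159.4,318),(144.1,339),(169.2,337.1)]}
X=np.array([[0,0,0],[.038,0,.006],[-.038,0,.006],[.019,.0329,.006]])
K=6
pk={"scene":np.array([(195,97),(225,93),(265,105),(300,130),(322,165),(143,200),(160,235),(190,262),(225,280),(255,287)])/K-.5+[305,155],
"top":(np.array([(517,180),(560,108),(600,90),(738,180),(740,210),(735,240)])-[396,0])/K-.5+[290,120]}
t=np.radians(np.arange(0,360,2)); C=np.c_[.0445*np.cos(t),.0445*np.sin(t),0*t]
def f(p,wl,wp):
    o,M=pose(p);r=[]
    for n in LM:
        r+=list(wl*(proj(n,o+X@M.T)-LM[n]).ravel()/2)
        q=proj(n,o+C@M.T)[:,::-1]; r+=list(wp*cKDTree(q).query(pk[n])[0])
    return np.array(r)
p0=[.57,-.078,.145,np.radians(-52)]
for w in ((1,0),(0,1),(1,1)):
    s=least_squares(f,p0,args=w,loss="soft_l1",x_scale=[.01,.01,.01,.1],diff_step=1e-4); p=s.x; print(w,p[:3],np.degrees(p[3]),np.abs(s.fun).round(1).tolist())
for s0 in (p,):
    for P in Ps+[np.vstack(Ps)]:
        q,e,c=fit(P,s0); print(q[:3],np.degrees(q[3]),e,c)
o,M=pose(p)
for P in Ps:
    q=(P-o)@M; r=np.hypot(q[:,0],q[:,1]); k=(r<.055)&(q[:,2]>.006)&(q[:,2]<.035); print("above rim: h pct",np.percentile(q[k,2],[50,80,95,99]),k.sum(),"ang",np.percentile(np.degrees(np.arctan2(q[k,1],q[k,0]))%360,[1,5,25,50,75,95,99]))
outs=[]
for n,(r0,c0) in (("scene",(155,305)),("top",(120,290))):
    im=cv2.imread(f"pics/{n}0.png")[r0:r0+70,c0:c0+66]; k=6
    im=cv2.resize(im,None,fx=k,fy=k,interpolation=0)
    def poly(X,col):
        q=proj(n,o+np.array(X)@M.T); q=np.c_[(q[:,1]-c0+.5)*k,(q[:,0]-r0+.5)*k]
        cv2.polylines(im,[q.astype(int)],False,col,1)
    t=np.radians(np.arange(0,361,4)); 
    for r,c in ((.0445,(0,0,255)),(.039,(0,200,0))): poly(np.c_[r*np.cos(t),r*np.sin(t),0*t],c)
    for a in (-14,166):
        t=np.radians(np.linspace(a,a+60,12)); A=np.c_[.034*np.cos(t),.034*np.sin(t),0*t+.02];B=np.c_[.05*np.cos(t),.05*np.sin(t),0*t+.02]
        poly(np.vstack([A,B[::-1],A[:1]]),(255,0,0)); B0=B.copy();B0[:,2]=0; poly(B0,(255,255,0))
    outs.append(im)
cv2.imwrite("pics/ov2.png",np.hstack(outs))
```

```text
(1, 0) [ 0.5718 -0.0776  0.1411] -50.95080882523223 [0.6, 0.6, 0.3, 0.5, 0.9, 0.1, 0.2, 0.8, 0.0, 0.0, 0.0, 0.0, 0.0, 0.0, 0.0, 0.0, 0.0, 0.0, 0.4, 0.6, 1.1, 0.2, 0.4, 0.4, 0.2, 2.0, 0.0, 0.0, 0.0, 0.0, 0.0, 0.0]
(0, 1) [ 0.5742 -0.0803  0.1395] -59.5191059067447 [0.0, 0.0, 0.0, 0.0, 0.0, 0.0, 0.0, 0.0, 0.2, 0.2, 0.2, 0.4, 0.1, 0.9, 0.9, 0.3, 0.2, 0.2, 0.0, 0.0, 0.0, 0.0, 0.0, 0.0, 0.0, 0.0, 1.2, 0.3, 0.5, 1.4, 0.4, 0.5]
(1, 1) [ 0.5733 -0.0795  0.1401] -56.802327062630496 [0.9, 1.1, 0.2, 0.2, 0.2, 0.1, 0.3, 0.7, 0.5, 0.1, 0.4, 0.8, 0.6, 0.7, 0.9, 0.4, 0.2, 0.3, 0.7, 1.0, 0.2, 0.2, 0.7, 1.3, 0.4, 2.4, 0.7, 0.1, 0.9, 1.7, 0.7, 0.4]
[ 0.5718 -0.0775  0.1339] -52.90275383279084 0.0014244614058699719 577
[ 0.5712 -0.0766  0.133 ] -54.084731795528945 0.0012782560615636508 801
[ 0.5714 -0.0768  0.1334] -53.509184632390706 0.0013804126147492234 1382
above rim: h pct [0.0112 0.0136 0.0155 0.0175] 183 ang [  1.9057   7.8303  31.7049 179.5645 207.4509 353.9725 358.5115]
above rim: h pct [0.01   0.012  0.0141 0.0158] 245 ang [  1.8207   6.2644  27.4171 177.0567 208.1417 354.3617 359.127 ]
```

View pics/ov2.png

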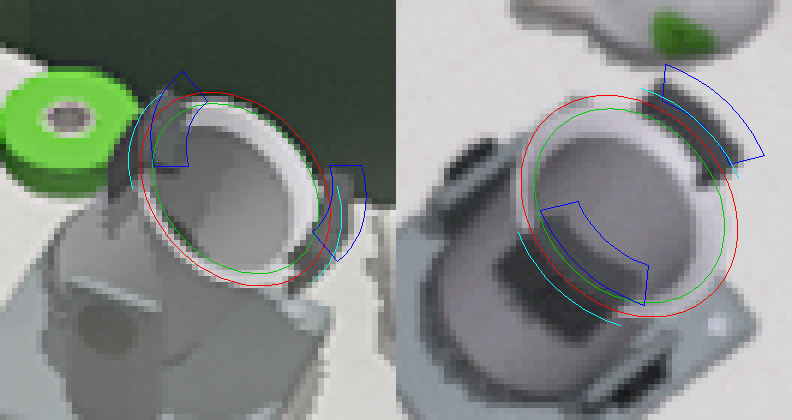

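Run:
```python
from fit import *
Ps=[]
for n in ("scene","top"):
    d=np.load(n+"0.npz")["d"]; P=cloud(n,d).reshape(-1,3); Ps.append(P[np.isfinite(P).all(1)])
for s in ([.5714,-.0768,.1334,np.radians(-53.5)],[.567,-.074,.128,np.radians(-45)],[.567,-.074,.126,np.radians(-60)]):
    for P in Ps+[np.vstack(Ps)]:
        q=s
        for i in range(3): q,e,c=fit(P,q)
        print(q[:3],np.degrees(q[3]),e,c)
p=q;o,M=pose(p)
outs=[]
for n,(r0,c0) in (("scene",(155,305)),("top",(120,290))):
    im=cv2.imread(f"pics/{n}0.png")[r0:r0+70,c0:c0+66]; k=6
    im=cv2.resize(im,None,fx=k,fy=k,interpolation=0)
    def poly(X,col):
        q=proj(n,o+np.array(X)@M.T); q=np.c_[(q[:,1]-c0+.5)*k,(q[:,0]-r0+.5)*k]
        cv2.polylines(im,[q.astype(int)],False,col,1)
    t=np.radians(np.arange(0,361,4)); 
    for r,c in ((.0445,(0,0,255)),(.039,(0,200,0))): poly(np.c_[r*np.cos(t),r*np.sin(t),0*t],c)
    for a in (-14,166):
        t=np.radians(np.linspace(a,a+60,12)); A=np.c_[.034*np.cos(t),.034*np.sin(t),0*t+.02];B=np.c_[.05*np.cos(t),.05*np.sin(t),0*t+.02]
        poly(np.vstack([A,B[::-1],A[:1]]),(255,0,0)); B0=B.copy();B0[:,2]=0; poly(B0,(255,255,0))
    outs.append(im)
cv2.imwrite("pics/ov3.png",np.hstack(outs))
print(p)
# ring pins: points at height 10..20mm, radius 31..44 from ring centre
for P in Ps:
    q=P-[.4525,.1432,0]; r=np.hypot(q[:,0],q[:,1]); k=(r>.033)&(r<.046)&(q[:,2]>.006)&(q[:,2]<.022)
    print("pins",k.sum(),np.sort(np.degrees(np.arctan2(q[k,1],q[k,0]))).round(0))
```

```text
[ 0.5718 -0.0775  0.1339] -52.85822792568794 0.0014091870849174259 575
[ 0.5712 -0.0766  0.133 ] -53.58690703597469 0.0012674663533110524 802
[ 0.5712 -0.077   0.1333] -53.010918340552756 0.0013801434335037226 1384
[ 0.5718 -0.0775  0.1339] -52.853651224065686 0.0014101528954500381 575
[ 0.5713 -0.0765  0.133 ] -54.43322616859118 0.0012920364204862256 802
[ 0.5713 -0.077   0.1334] -53.065395695008725 0.0013833973885179294 1384
[ 0.5718 -0.0775  0.1339] -52.855782349543084 0.001409046861236933 575
[ 0.5713 -0.0765  0.133 ] -54.48779447570823 0.0012860389816117435 802
[ 0.5713 -0.077   0.1333] -53.06556933219152 0.0013835027756475737 1384
[ 0.5713 -0.077   0.1333 -0.9262]
pins 19 [-100.  -18.  -18.  -15.  -15.  -13.   -9.   -8.   11.  164.  164.  165.
  168.  168.  169.  169.  170.  171.  176.]
pins 27 [-19. -18. -18. -17. -17. -15. -14. -14. -12. -11. -10. -10.  -7. 159.
 160. 163. 163. 164. 165. 166. 167. 168. 169. 169. 169. 170. 170.]
```

View pics/ov3.png

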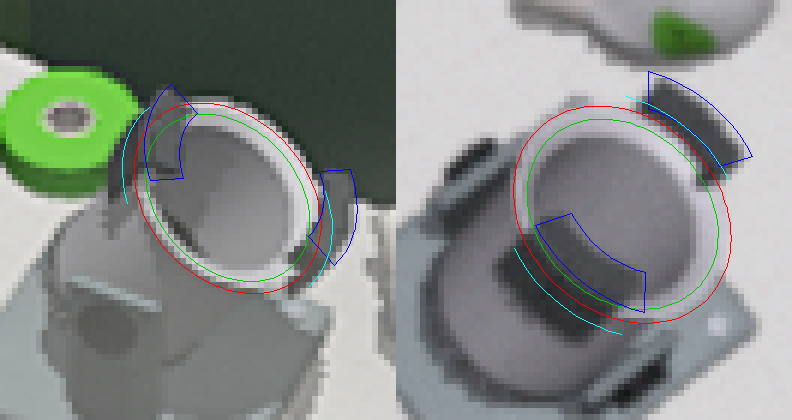

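```bash
cat >> h.py <<'E'
from scipy.linalg import logm, expm
# barrel pose
O=np.array([.572,-.078,.1345]); YAW=-53.5
l=np.array([np.cos(np.radians(YAW)),np.sin(np.radians(YAW)),0]); U=np.array([0,0,1.])
BZ=.5*l+np.sqrt(.75)*U; BX=-np.sqrt(.75)*l+.5*U; BY=np.cross(BZ,BX); BM=np.c_[BX,BY,BZ]
def down(az): # tool z down, tool x at azimuth
    a=np.radians(az); x=np.array([np.cos(a),np.sin(a),0]); return np.c_[x,np.cross(-U,x),-U]
def ins(turn=0): # tool along the barrel, x=-BY turned about BZ (deg)
    m=np.c_[-BY,-BX,-BZ]; return R.from_rotvec(np.radians(turn)*BZ).as_matrix()@m
def now():
    s=status.get_obs(); return np.array(s["tool_pos"]),R.from_euler("xyz",s["tool_rot"],degrees=True).as_matrix()
def plan(tgts,step=.025,ang=5.,cur=None):
    p,M=now() if cur is None else cur
    for tp,tM in tgts:
        A=np.eye(4);A[:3,:3]=M;A[:3,3]=p;B=np.eye(4);B[:3,:3]=tM;B[:3,3]=tp
        D=np.linalg.inv(A)@B; an=np.degrees(np.linalg.norm(R.from_matrix(D[:3,:3]).as_rotvec()))
        n=int(np.ceil(max(np.linalg.norm(tp-p)/step,an/ang,1)))
        E=expm(logm(D).real/n); row=np.r_[E[:3,3].round(5),np.degrees(R.from_matrix(E[:3,:3]).as_rotvec()).round(3)]
        print("n",n,row.tolist(),"->",np.round(tp,4)); p,M=np.array(tp),tM
E
python3 - <<'E'
from h import *
print("BM",BM.round(3).tolist(),"lens yaw",np.degrees(np.arctan2(-BY[1],-BY[0])))
for n,(r0,r1,c0,c1) in (("scene",(20,130,280,302)),):
    P=cloud(n,np.load(n+"0.npz")["d"]); 
    for r in range(5,160,15): print(r,[P[r,c].round(2).tolist() for c in (270,285,292,300,315,400)])
az=YAW+90
a=np.array([.6022,-.301,.206])
plan([(np.array([.42,.10,.41]),down(73.2)),(np.array([.6022,-.301,.30]),down(az)),(a,down(az))])
E
```

```text
BM [[-0.515, -0.804, 0.297], [0.696, -0.595, -0.402], [0.5, -0.0, 0.866]] lens yaw 36.50000000000001
5 [[0.59, 0.34, 0.43], [0.58, 0.22, 0.47], [0.59, 0.2, 0.48], [0.61, 0.21, 0.47], [0.66, 0.22, 0.46], [0.77, 0.03, 0.5]]
20 [[0.59, 0.35, 0.38], [0.57, 0.22, 0.44], [0.58, 0.2, 0.44], [0.61, 0.21, 0.43], [0.66, 0.22, 0.42], [0.77, 0.03, 0.47]]
35 [[0.58, 0.35, 0.34], [0.57, 0.23, 0.4], [0.58, 0.21, 0.4], [0.61, 0.21, 0.4], [0.66, 0.23, 0.38], [0.77, 0.03, 0.44]]
50 [[0.58, 0.35, 0.3], [0.57, 0.23, 0.36], [0.58, 0.21, 0.36], [0.6, 0.21, 0.36], [0.65, 0.22, 0.34], [0.77, 0.02, 0.4]]
65 [[0.58, 0.36, 0.25], [0.57, 0.23, 0.31], [0.58, 0.21, 0.32], [0.6, 0.21, 0.32], [0.65, 0.22, 0.29], [0.78, 0.02, 0.36]]
80 [[0.57, 0.36, 0.2], [0.57, 0.24, 0.27], [0.58, 0.21, 0.28], [0.6, 0.21, 0.27], [0.65, 0.22, 0.25], [0.77, 0.01, 0.33]]
95 [[0.57, 0.37, 0.14], [0.57, 0.24, 0.22], [0.58, 0.21, 0.23], [0.6, 0.2, 0.23], [0.65, 0.22, 0.2], [0.78, 0.01, 0.29]]
110 [[0.57, 0.38, 0.08], [0.6, 0.32, 0.1], [0.58, 0.22, 0.17], [0.59, 0.2, 0.18], [0.65, 0.22, 0.15], [0.78, -0.0, 0.24]]
125 [[0.56, 0.38, 0.02], [0.59, 0.33, 0.04], [0.57, 0.22, 0.12], [0.59, 0.2, 0.13], [0.65, 0.23, 0.09], [0.78, -0.01, 0.2]]
140 [[0.56, 0.38, -0.04], [0.59, 0.33, -0.02], [0.57, 0.23, 0.06], [0.59, 0.2, 0.08], [0.65, 0.23, 0.03], [0.79, -0.01, 0.15]]
155 [[0.51, 0.26, 0.0], [0.55, 0.24, -0.0], [0.57, 0.23, 0.0], [0.59, 0.21, 0.01], [0.65, 0.22, -0.03], [0.79, -0.01, 0.1]]
n 23 [-0.01882, 0.01623, -0.00023, 0.0, -0.0, 0.001] -> [0.42 0.1  0.41]
n 19 [-0.01228, 0.02013, 0.00579, 0.0, 0.0, 1.932] -> [ 0.6022 -0.301   0.3   ]
n 4 [0.0, 0.0, 0.0235, 0.0, 0.0, -0.0] -> [ 0.6022 -0.301   0.206 ]
```

Request:
jog_arm([
  [0,-0.0188,0.0162,0,0,0,0],
  [0,-0.0188,0.0162,0,0,0,0],
  [0,-0.0188,0.0162,0,0,0,0],
  [0,-0.0188,0.0162,0,0,0,0],
  [0,-0.0188,0.0162,0,0,0,0],
  [0,-0.0188,0.0162,0,0,0,0],
  [0,-0.0188,0.0162,0,0,0,0],
  [0,-0.0188,0.0162,0,0,0,0],
  [0,-0.0188,0.0162,0,0,0,0],
  [0,-0.0188,0.0162,0,0,0,0],
  [0,-0.0188,0.0162,0,0,0,0],
  [0,-0.0188,0.0162,0,0,0,0],
])

```text
time_s: 3.0
tool_pos: [0.309, 0.349, 0.405]
tool_rot: [180.0, -0.0, 73.2]
force: [-0.2, 0.7, 0.3]
grip_width: 0.0871
```

Request:
jog_arm([
  [0,-0.0188,0.0162,0,0,0,0],
  [0,-0.0188,0.0162,0,0,0,0],
  [0,-0.0188,0.0162,0,0,0,0],
  [0,-0.0188,0.0162,0,0,0,0],
  [0,-0.0188,0.0162,0,0,0,0],
  [0,-0.0188,0.0162,0,0,0,0],
  [0,-0.0188,0.0162,0,0,0,0],
  [0,-0.0188,0.0162,0,0,0,0],
  [0,-0.0188,0.0162,0,0,0,0],
  [0,-0.0188,0.0162,0,0,0,0],
  [0,-0.0188,0.0162,0,0,0,0],
])

```text
time_s: 3.92
tool_pos: [0.4198, 0.0995, 0.4051]
tool_rot: [180.0, -0.1, 73.2]
force: [1.3, 0.2, 0.2]
grip_width: 0.0873
```

Run:
```python
from h import *
print(status.get_obs()["qpos"].round(1))
az=36.5;a=np.array([.6022,-.301,.206])
plan([(np.array([.6022,-.301,.30]),down(az)),(a,down(az))])
```

```text
[-44.1 -10.5  24.4 112.8   4.4  76.7  52.1]
n 19 [-0.01226, 0.02012, 0.00553, 0.001, -0.003, 1.933] -> [ 0.6022 -0.301   0.3   ]
n 4 [0.0, 0.0, 0.0235, 0.0, 0.0, -0.0] -> [ 0.6022 -0.301   0.206 ]
```

Request:
jog_arm([
  [0,-0.0123,0.0201,0.0055,0,0,1.933],
  [0,-0.0123,0.0201,0.0055,0,0,1.933],
  [0,-0.0123,0.0201,0.0055,0,0,1.933],
  [0,-0.0123,0.0201,0.0055,0,0,1.933],
  [0,-0.0123,0.0201,0.0055,0,0,1.933],
  [0,-0.0123,0.0201,0.0055,0,0,1.933],
  [0,-0.0123,0.0201,0.0055,0,0,1.933],
  [0,-0.0123,0.0201,0.0055,0,0,1.933],
  [0,-0.0123,0.0201,0.0055,0,0,1.933],
  [0,-0.0123,0.0201,0.0055,0,0,1.933],
  [0,-0.0123,0.0201,0.0055,0,0,1.933],
  [0,-0.0123,0.0201,0.0055,0,0,1.933],
])

```text
time_s: 4.92
tool_pos: [0.5654, -0.1404, 0.3386]
tool_rot: [180.0, -0.0, 50.0]
force: [0.7, 0.3, -0.2]
grip_width: 0.0873
```

Request:
jog_arm([
  [0,-0.0123,0.0201,0.0055,0,0,1.933],
  [0,-0.0123,0.0201,0.0055,0,0,1.933],
  [0,-0.0123,0.0201,0.0055,0,0,1.933],
  [0,-0.0123,0.0201,0.0055,0,0,1.933],
  [0,-0.0123,0.0201,0.0055,0,0,1.933],
  [0,-0.0123,0.0201,0.0055,0,0,1.933],
  [0,-0.0123,0.0201,0.0055,0,0,1.933],
  [0,0,0,0,0,0,0],
  [0,0,0,0,0,0,0],
])

```text
time_s: 5.67
tool_pos: [0.6005, -0.3017, 0.2997]
tool_rot: [-180.0, 0.1, 36.4]
force: [-0.2, 0.5, -0.1]
grip_width: 0.087
```

Run:
```python
from h import *
print(status.get_obs()["qpos"].round(1))
az=36.5;a=np.array([.6022,-.301,.206])
plan([(a,down(az))])
```

```text
[ -8.   30.2  44.3  88.3 -21.8  70.5  76.2]
n 4 [0.00046, 0.00013, 0.02344, -0.005, 0.019, -0.037] -> [ 0.6022 -0.301   0.206 ]
```

Request:
jog_arm([
  [0,0.0004,0.0001,0.0234,0,0,0],
  [0,0.0004,0.0001,0.0234,0,0,0],
  [0,0.0004,0.0001,0.0234,0,0,0],
  [0,0.0004,0.0001,0.0234,0,0,0],
  [0,0,0,0,0,0,0],
  [1,0,0,0,0,0,0],
  [1,0,0,0,0,0,0],
  [1,0,0,0,0,0,0],
  [1,0,0,0,0,0,0],
  [1,0,0,0,0,0,0],
  [1,0,0,0,0,0,0],
  [1,0,0,0,0,0,0],
], grip_force=25)

```text
time_s: 6.67
tool_pos: [0.6031, -0.2997, 0.208]
tool_rot: [179.9, -0.1, 36.5]
force: [-0.0, 1.0, 5.9]
grip_width: 0.0594
```

Run:
```python
from h import *
p,M=now(); s=status.get_obs(); print(p,s["grip_width"],s["qpos"].round(1),s["time_s"])
lift=p+[0,0,.13]
# cell: bottom is (tool tip -22mm): lens centre along tool; tip=TCP+.182*z
tip=lambda h:O+BZ*(h+.182)   # TCP with tips h above rim
plan([(lift,down(36.5)),(tip(.07),ins()),(tip(.045),ins()),(tip(.004),ins())])
```

```text
[ 0.60307332 -0.29974562  0.20797434] 0.05937870247674876 [ -6.1  35.5  41.4  92.3 -25.8  62.   78.7] 6.6667
n 6 [2e-05, 2e-05, -0.02167, 0.012, -0.012, 0.0] -> [ 0.6031 -0.2997  0.338 ]
n 7 [0.01527, -0.01044, 0.00019, 4.286, -0.0, -0.0] -> [ 0.6469 -0.1793  0.3527]
n 2 [0.0, -0.0, 0.0125, -0.0, -0.0, -0.0] -> [ 0.6395 -0.1692  0.3311]
n 2 [0.0, -0.0, 0.0205, -0.0, -0.0, -0.0] -> [ 0.6273 -0.1528  0.2956]
```

Request:
jog_arm([
  [1,0,0,-0.0217,0,0,0],
  [1,0,0,-0.0217,0,0,0],
  [1,0,0,-0.0217,0,0,0],
  [1,0,0,-0.0217,0,0,0],
  [1,0,0,-0.0217,0,0,0],
  [1,0,0,-0.0217,0,0,0],
  [1,0,0,0,0,0,0],
])

```text
time_s: 7.25
tool_pos: [0.6034, -0.3006, 0.3415]
tool_rot: [179.6, -0.2, 36.5]
force: [-0.0, -0.4, -0.2]
grip_width: 0.0589
```

Request:
jog_arm([
  [1,0.0153,-0.0104,0.0002,4.286,0,0],
  [1,0.0153,-0.0104,0.0002,4.286,0,0],
  [1,0.0153,-0.0104,0.0002,4.286,0,0],
  [1,0.0153,-0.0104,0.0002,4.286,0,0],
  [1,0.0153,-0.0104,0.0002,4.286,0,0],
  [1,0.0153,-0.0104,0.0002,4.286,0,0],
  [1,0.0153,-0.0104,0.0002,4.286,0,0],
  [1,0,0,0,0,0,0],
  [1,0,0,0,0,0,0],
])

```text
time_s: 8.0
tool_pos: [0.6473, -0.1786, 0.3497]
tool_rot: [-150.0, 0.1, 36.6]
force: [-0.2, -0.6, -0.7]
grip_width: 0.0592
```

```bash
cat > chk.py <<'E'
from h import *
import sys
np.set_printoptions(precision=4,suppress=True)
# crop both views, overlay barrel rim circle + axis and tool axis
k=5; outs=[]; p,M=now(); s=status.get_obs(); print(p,s["qpos"].round(1),s["grip_width"],s["force"].round(1),s["time_s"])
print("tip-axis offset in barrel frame (mm)",((p+M[:,2]*.182-O)@BM*1000).round(1),"tool z in barrel",(M[:,2]@BM).round(3))
for n,(r0,c0) in (("scene",(135,290)),("top",(100,280))):
    im,d,P=look(n); np.savez(f"{n}_{sys.argv[1]}.npz",p=im,d=d)
    im=cv2.resize(im[r0:r0+100,c0:c0+80,::-1],None,fx=k,fy=k,interpolation=0)
    t=np.radians(np.arange(0,361,4))
    def poly(X,col):
        q=proj(n,X); cv2.polylines(im,[np.c_[(q[:,1]-c0+.5)*k,(q[:,0]-r0+.5)*k].astype(int)],False,col,1)
    poly(O+np.c_[.0445*np.cos(t),.0445*np.sin(t),0*t]@BM.T,(0,0,255)); poly(np.array([O,O+BZ*.1]),(0,255,0))
    poly(p+np.outer([.1,.182],M[:,2]),(255,0,0)); outs.append(im)
cv2.imwrite(f"pics/{sys.argv[1]}.png",np.hstack(outs))
E
python3 chk.py c1
```

```text
[ 0.6473 -0.1786  0.3497] [ -5.6  36.5  37.   73.7 -33.  104.5  67.2] 0.05920468551893597 [-0.2 -0.6 -0.7] 8.0
tip-axis offset in barrel frame (mm) [-1.1 -0.4 67.2] tool z in barrel [ 0.     0.002 -1.   ]
```

View pics/c1.png

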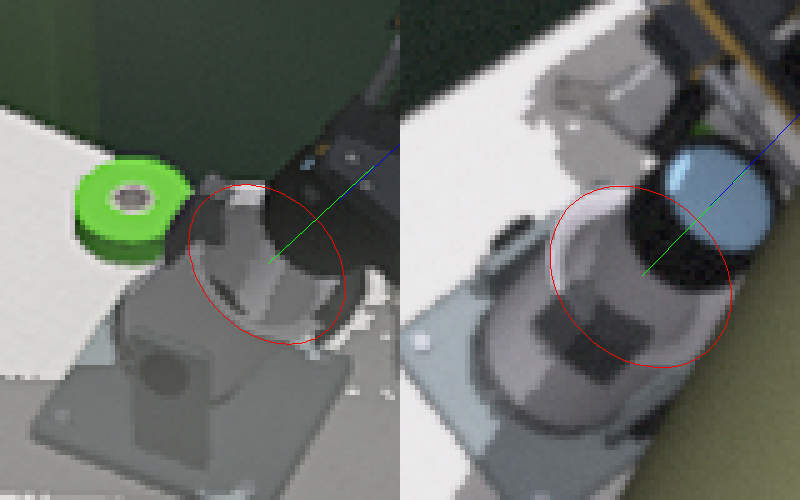

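Request:
jog_arm([
  [1,-0.0008,0,0.015,0,0,0],
  [1,0,0,0.015,0,0,0],
  [1,0,0,0.008,0,0,0],
  [1,0,0,0.006,0,0,0],
  [1,0,0,0.005,0,0,0],
  [1,0,0,0,0,0,0],
])

```text
time_s: 8.6
tool_pos: [0.6313, -0.1597, 0.3085]
tool_rot: [-150.0, 0.0, 36.5]
force: [0.3, 0.0, -0.3]
grip_width: 0.0595
```

Request:
jog_arm([
  [1,0,0,0.004,0,0,0],
  [1,0,0,0.003,0,0,0],
  [1,0,0,0.002,0,0,0],
  [1,0,0,0,0,0,0],
])

```text
time_s: 8.93
tool_pos: [0.6289, -0.1561, 0.3011]
tool_rot: [-150.0, 0.0, 36.5]
force: [-0.5, -0.3, -1.7]
grip_width: 0.0592
```

Run:
```python
from h import *
p,M=now(); s=status.get_obs(); print(s["force"],s["wrist_torque"],(s["force"]@BM).round(1))
print(((p+M[:,2]*.182-O)@BM*1000).round(1),(M[:,2]@BM).round(4))
```

```text
[-0.53650989 -0.32736355 -1.74157974] [-0.60982275 -0.37748209 -0.01967708] [-0.8  0.6 -1.5]
[-0.4  0.8 10.6] [ 3.e-04  1.e-04 -1.e+00]
```

Request:
jog_arm([
  [1,0,0,0.003,0,0,0],
  [1,0,0,0.003,0,0,0],
  [1,0,0,0,0,0,0],
])

```text
time_s: 9.18
tool_pos: [0.627, -0.1536, 0.2955]
tool_rot: [-150.0, 0.0, 36.5]
force: [0.1, 0.6, -1.3]
grip_width: 0.0593
```

Run:
```python
from h import *
p,M=now(); s=status.get_obs(); print(s["force"],s["wrist_torque"],(s["force"]@BM).round(1))
print(((p+M[:,2]*.182-O)@BM*1000).round(1),(M[:,2]@BM).round(4))
```

```text
[ 0.07342347  0.61750266 -1.27900433] [-0.59495657 -0.39084075 -0.01397949] [-0.2 -0.4 -1.3]
[-0.3  0.8  4.2] [ 7.e-04  4.e-04 -1.e+00]
```

Freely inserted about 22 mm; release and retract.

Request:
jog_arm([
  [0,0,0,0,0,0,0],
  [0,0,0,0,0,0,0],
  [0,0,0,0,0,0,0],
  [0,0,0,0,0,0,0],
  [0,0,0,0,0,0,0],
  [0,0,0,-0.01,0,0,0],
  [0,0,0,-0.02,0,0,0],
  [0,0,0,-0.025,0,0,0],
  [0,0,0,-0.025,0,0,0],
  [0,0,0,-0.025,0,0,0],
])

```text
time_s: 10.02
tool_pos: [0.6587, -0.1967, 0.3889]
tool_rot: [-150.0, -0.0, 36.5]
force: [0.8, -0.5, -0.3]
grip_width: 0.0874
```

```bash
python3 - <<'E'
from h import *
print(status.get_obs()["qpos"].round(1))
az=36.5;a=np.array([.438,-.3515,.204])
plan([(np.array([.50,-.32,.33]),down(az)),(a+[0,0,.08],down(az)),(a,down(az))])
E
python3 chk.py c2
```

```text
[ -3.3  37.4  37.3  67.6 -33.5 109.4  66.6]
n 9 [-0.02232, 0.00241, 0.00618, -3.33, -0.001, 0.001] -> [ 0.5  -0.32  0.33]
n 4 [-0.01714, -0.00289, 0.0115, 0.0, 0.0, -0.0] -> [ 0.438  -0.3515  0.284 ]
n 4 [0.0, -0.0, 0.02, 0.0, 0.0, -0.0] -> [ 0.438  -0.3515  0.204 ]
[ 0.6587 -0.1967  0.3889] [ -3.3  37.4  37.3  67.6 -33.5 109.4  66.6] 0.08743956068639444 [ 0.8 -0.5 -0.3] 10.0167
tip-axis offset in barrel frame (mm) [ -0.2   0.9 111.8] tool z in barrel [-0. -0. -1.]
```

Request:
jog_arm([
  [0,-0.0223,0.0024,0.0062,-3.33,0,0],
  [0,-0.0223,0.0024,0.0062,-3.33,0,0],
  [0,-0.0223,0.0024,0.0062,-3.33,0,0],
  [0,-0.0223,0.0024,0.0062,-3.33,0,0],
  [0,-0.0223,0.0024,0.0062,-3.33,0,0],
  [0,-0.0223,0.0024,0.0062,-3.33,0,0],
  [0,-0.0223,0.0024,0.0062,-3.33,0,0],
  [0,-0.0223,0.0024,0.0062,-3.33,0,0],
  [0,-0.0223,0.0024,0.0062,-3.33,0,0],
])

```text
time_s: 10.87
tool_pos: [0.4987, -0.3195, 0.3276]
tool_rot: [179.9, -0.0, 36.5]
force: [0.9, 0.2, -0.6]
grip_width: 0.0869
```

Request:
jog_arm([
  [0,-0.0171,-0.0029,0.0115,0,0,0],
  [0,-0.0171,-0.0029,0.0115,0,0,0],
  [0,-0.0171,-0.0029,0.0115,0,0,0],
  [0,-0.0171,-0.0029,0.0115,0,0,0],
  [0,0,0,0,0,0,0],
  [0,0,0,0,0,0,0],
])

```text
time_s: 11.37
tool_pos: [0.4371, -0.3506, 0.2817]
tool_rot: [-179.9, -0.0, 36.4]
force: [-0.6, -0.5, -0.2]
grip_width: 0.0873
```

```bash
python3 - <<'E'
from h import *
print(status.get_obs()["qpos"].round(1))
az=36.5;a=np.array([.438,-.3515,.204])
plan([(a,down(az))])
for n in ("scene","top"):
    p,d,P=look(n); q=(P.reshape(-1,3)-O)@BM; r=np.hypot(q[:,0],q[:,1]); k=(r<.028)&(q[:,2]<-.01)&(q[:,2]>-.09)
    print(n,k.sum(),np.percentile(q[k,2]*1000,[5,25,50,75,95]).round(1), p.reshape(-1,3)[k].mean(0).round())
E
python3 chk.py c3
```

```text
[ -5.9  17.1  48.8 106.  -14.4  63.4  84.6]
n 4 [5e-05, 0.00034, 0.01942, -0.027, -0.004, -0.03] -> [ 0.438  -0.3515  0.204 ]
[ 0.4384 -0.3502  0.2823] [ -5.9  17.2  48.7 105.9 -14.4  63.4  84.6] 0.08694114734896517 [ 0.5 -0.2  0.1] 11.4167
tip-axis offset in barrel frame (mm) [-137.7  269.2   40. ] tool z in barrel [-0.5   -0.001 -0.866]Traceback (most recent call last):
  File "<stdin>", line 7, in <module>
    return _quantile_unchecked(
        a, q, axis, out, overwrite_input, method, keepdims, weights)
    return _ureduce(a,
                    func=_quantile_ureduce_func,
    ...<5 lines>...
                    overwrite_input=overwrite_input,
                    method=method)
    r = func(a, **kwargs)
    result = _quantile(arr,
                       quantiles=q,
    ...<2 lines>...
                       out=out,
                       weights=wgt)
    slices_having_nans = np.isnan(arr[-1, ...])
                                  ~~~^^^^^^^^^
IndexError: index -1 is out of bounds for axis 0 with size 0
```

View pics/c3.png

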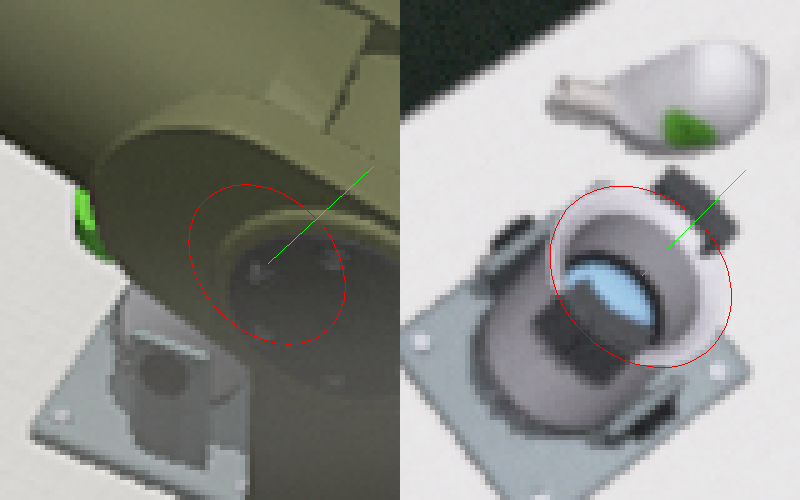

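Request:
jog_arm([
  [0,0,0.0002,0.0196,0,0,0],
  [0,0,0.0002,0.0196,0,0,0],
  [0,0,0.0002,0.0196,0,0,0],
  [0,0,0.0002,0.0196,0,0,0],
  [0,0,0,0,0,0,0],
  [1,0,0,0,0,0,0],
  [1,0,0,0,0,0,0],
  [1,0,0,0,0,0,0],
  [1,0,0,0,0,0,0],
  [1,0,0,0,0,0,0],
  [1,0,0,0,0,0,0],
  [1,0,0,0,0,0,0],
], grip_force=25)

```text
time_s: 12.52
tool_pos: [0.4387, -0.3513, 0.2046]
tool_rot: [180.0, -0.1, 36.5]
force: [-0.5, 1.0, 5.0]
grip_width: 0.0593
```

Request:
jog_arm([
  [1,0,0,-0.0217,0,0,0],
  [1,0,0,-0.0217,0,0,0],
  [1,0,0,-0.0217,0,0,0],
  [1,0,0,-0.0217,0,0,0],
  [1,0,0,-0.0217,0,0,0],
  [1,0,0,-0.0217,0,0,0],
  [1,0,0,0,0,0,0],
])

```text
time_s: 13.1
tool_pos: [0.4391, -0.3524, 0.3378]
tool_rot: [179.7, -0.2, 36.5]
force: [0.3, -1.1, -0.6]
grip_width: 0.0593
```

Run:
```python
from h import *
d=np.load("top_c3.npz");P=cloud("top",d["d"]); q=(P.reshape(-1,3)-O)@BM; r=np.hypot(q[:,0],q[:,1]); k=(r<.028)&(q[:,2]<-.01)&(q[:,2]>-.09)
print(k.sum(),np.percentile(q[k,2]*1000,[5,25,50,75,95]).round(1))
s=status.get_obs();print(s["qpos"].round(1),s["grip_width"])
tip=lambda h:O+BZ*(h+.182)
plan([(np.array([.60,-.28,.34]),down(36.5)),(tip(.067)+.001*BY,ins())])
```

```text
137 [-45.4 -43.7 -42.  -40.7 -38. ]
[ -7.8  13.5  50.4 102.4 -11.2  68.9  82.2] 0.05929209513883987
n 8 [0.02156, 0.00468, -0.00022, 0.038, -0.023, -0.002] -> [ 0.6  -0.28  0.34]
n 7 [0.01381, -0.00801, 0.00032, 4.286, -0.0, -0.0] -> [ 0.6453 -0.1787  0.3501]
```

Request:
jog_arm([
  [1,0.0216,0.0047,-0.0002,0,0,0],
  [1,0.0216,0.0047,-0.0002,0,0,0],
  [1,0.0216,0.0047,-0.0002,0,0,0],
  [1,0.0216,0.0047,-0.0002,0,0,0],
  [1,0.0216,0.0047,-0.0002,0,0,0],
  [1,0.0216,0.0047,-0.0002,0,0,0],
  [1,0.0216,0.0047,-0.0002,0,0,0],
  [1,0.0216,0.0047,-0.0002,0,0,0],
])

```text
time_s: 13.77
tool_pos: [0.6003, -0.2779, 0.334]
tool_rot: [-179.9, 0.1, 36.5]
force: [-0.2, 0.1, 0.1]
grip_width: 0.0592
```

Request:
jog_arm([
  [1,0.0138,-0.008,0.0003,4.286,0,0],
  [1,0.0138,-0.008,0.0003,4.286,0,0],
  [1,0.0138,-0.008,0.0003,4.286,0,0],
  [1,0.0138,-0.008,0.0003,4.286,0,0],
  [1,0.0138,-0.008,0.0003,4.286,0,0],
  [1,0.0138,-0.008,0.0003,4.286,0,0],
  [1,0.0138,-0.008,0.0003,4.286,0,0],
  [1,0,0,0,0,0,0],
  [1,0,0,0,0,0,0],
])

```text
time_s: 14.52
tool_pos: [0.6452, -0.1772, 0.3439]
tool_rot: [-150.0, 0.1, 36.6]
force: [-0.2, -0.3, -1.3]
grip_width: 0.059
```

Run:
```python
from h import *
tip=lambda h:O+BZ*(h+.182)
p,M=now(); print(((p+M[:,2]*.182-O)@BM*1000).round(1),status.get_obs()["grip_width"])
plan([(tip(.03)+.001*BY,ins()),(tip(.005)+.001*BY,ins())],step=.012)
```

```text
[-2.   0.5 61. ] 0.05898826970107575
n 3 [-0.00027, -0.00069, 0.01034, -0.007, 0.032, 0.002] -> [ 0.6342 -0.1638  0.3181]
n 3 [0.0, -0.0, 0.00833, -0.0, -0.0, -0.0] -> [ 0.6268 -0.1538  0.2964]
```

Request:
jog_arm([
  [1,-0.0003,-0.0006,0.0103,0,0,0],
  [1,-0.0003,-0.0006,0.0103,0,0,0],
  [1,0,-0.0006,0.0103,0,0,0],
  [1,0,0,0.006,0,0,0],
  [1,0,0,0.005,0,0,0],
  [1,0,0,0.004,0,0,0],
  [1,0,0,0.003,0,0,0],
  [1,0,0,0,0,0,0],
])

```text
time_s: 15.18
tool_pos: [0.6288, -0.1565, 0.3039]
tool_rot: [-149.9, 0.0, 36.5]
force: [0.3, -0.1, -2.0]
grip_width: 0.0588
```

Run:
```python
from h import *
p,M=now(); s=status.get_obs(); print(((p+M[:,2]*.182-O)@BM*1000).round(1),(s["force"]@BM).round(1),s["wrist_torque"].round(2))
```

```text
[ 0.9  1.1 13.2] [-1.2 -0.2 -1.6] [-0.62 -0.41 -0.06]
```

Request:
jog_arm([
  [1,0,0.0006,0.004,0,0,0],
  [1,0,0,0.0045,0,0,0],
  [1,0,0,0,0,0,0],
])

```text
time_s: 15.43
tool_pos: [0.6265, -0.1535, 0.2959]
tool_rot: [-149.9, 0.0, 36.5]
force: [-0.1, 0.4, -1.9]
grip_width: 0.0595
```

Run:
```python
from h import *
p,M=now(); s=status.get_obs(); print(((p+M[:,2]*.182-O)@BM*1000).round(1),(s["force"]@BM).round(1),s["wrist_torque"].round(2))
```

```text
[0.3 1.2 4.3] [-0.6 -0.2 -1.8] [-0.56 -0.47 -0.02]
```

Request:
jog_arm([
  [0,0,0,0,0,0,0],
  [0,0,0,0,0,0,0],
  [0,0,0,0,0,0,0],
  [0,0,0,0,0,0,0],
  [0,0,0,0,0,0,0],
  [0,0,0,-0.01,0,0,0],
  [0,0,0,-0.02,0,0,0],
  [0,0,0,-0.025,0,0,0],
  [0,0,0,-0.025,0,0,0],
  [0,0,0,-0.025,0,0,0],
])

```text
time_s: 16.27
tool_pos: [0.6583, -0.1966, 0.3894]
tool_rot: [-150.0, -0.0, 36.5]
force: [0.0, -0.8, -0.7]
grip_width: 0.0864
```

Run:
```python
from h import *
print(status.get_obs()["qpos"].round(1))
plan([(np.array([.55,-.08,.42]),down(56)),(np.array([.4525,.1432,.33]),down(76.5))])
```

```text
[ -3.   37.3  36.8  67.6 -33.2 109.3  66.4]
n 8 [0.00086, -0.02045, 0.00218, -3.714, -0.639, -2.38] -> [ 0.55 -0.08  0.42]
n 11 [0.01481, -0.01661, 0.00818, 0.0, 0.0, -1.864] -> [0.4525 0.1432 0.33  ]
```

Request:
jog_arm([
  [0,0.0009,-0.0205,0.0022,-3.714,-0.639,-2.38],
  [0,0.0009,-0.0205,0.0022,-3.714,-0.639,-2.38],
  [0,0.0009,-0.0205,0.0022,-3.714,-0.639,-2.38],
  [0,0.0009,-0.0205,0.0022,-3.714,-0.639,-2.38],
  [0,0.0009,-0.0205,0.0022,-3.714,-0.639,-2.38],
  [0,0.0009,-0.0205,0.0022,-3.714,-0.639,-2.38],
  [0,0.0009,-0.0205,0.0022,-3.714,-0.639,-2.38],
  [0,0.0009,-0.0205,0.0022,-3.714,-0.639,-2.38],
])

```text
time_s: 16.93
tool_pos: [0.5492, -0.0786, 0.4194]
tool_rot: [179.8, -0.1, 56.1]
force: [-0.6, 0.2, 0.5]
grip_width: 0.0868
```

Request:
jog_arm([
  [0,0.0148,-0.0166,0.0082,0,0,-1.864],
  [0,0.0148,-0.0166,0.0082,0,0,-1.864],
  [0,0.0148,-0.0166,0.0082,0,0,-1.864],
  [0,0.0148,-0.0166,0.0082,0,0,-1.864],
  [0,0.0148,-0.0166,0.0082,0,0,-1.864],
  [0,0.0148,-0.0166,0.0082,0,0,-1.864],
  [0,0.0148,-0.0166,0.0082,0,0,-1.864],
  [0,0.0148,-0.0166,0.0082,0,0,-1.864],
  [0,0.0148,-0.0166,0.0082,0,0,-1.864],
  [0,0.0148,-0.0166,0.0082,0,0,-1.864],
  [0,0.0148,-0.0166,0.0082,0,0,-1.864],
  [0,0,0,0,0,0,0],
])

```text
time_s: 17.93
tool_pos: [0.4491, 0.1485, 0.3262]
tool_rot: [-179.7, 0.0, 77.0]
force: [-0.8, -0.2, 0.4]
grip_width: 0.087
```

```bash
python3 - <<'E'
from h import *
from fit import fit as _f
E
python3 - <<'E'
from h import *
from scipy.optimize import least_squares
s=status.get_obs();print(s["qpos"].round(1))
plan([(np.array([.4525,.1432,.2145]),down(76.5))])
for n in ("scene","top"):
    p,d,P=look(n); np.savez(f"{n}_c4.npz",p=p,d=d); q=(P.reshape(-1,3)-O)@BM; r=np.hypot(q[:,0],q[:,1]); k=(r<.026)&(q[:,2]<.01)&(q[:,2]>-.09)
    if k.sum(): print(n,k.sum(),np.percentile(q[k,2]*1000,[5,25,50,75,95]).round(1),p.reshape(-1,3)[k].mean(0).round())
for n in ("scene","top"):
    P=cloud(n,np.load(n+"0.npz")["d"]).reshape(-1,3); q=P-[.4525,.1432,0]; r=np.hypot(q[:,0],q[:,1]); k=(r>.033)&(r<.046)&(q[:,2]>.006)&(q[:,2]<.022)
    v=q[k,:2]; v=v[np.abs(v[:,0])>.025]; a=np.degrees(np.arctan2(v[:,1],v[:,0])); print("ring yaw",n,np.median(a[v[:,0]>0]),np.median(a[v[:,0]<0]%360)-180)
E
python3 chk.py c5
```

```text
[-4.460e+01 -5.000e-01  2.310e+01  1.139e+02  1.000e-01  6.670e+01
  5.550e+01]
n 5 [-0.00087, 0.00096, 0.02234, -0.053, 0.002, 0.092] -> [0.4525 0.1432 0.2145]
scene 253 [-12.1 -10.5  -9.   -7.8  -4.8] [207. 157.  86.]
top 277 [-12.8 -11.4 -10.5  -9.6  -7. ] [222. 147.  56.]
ring yaw scene -13.81872329930082 -11.485057408763225
ring yaw top -14.449853444252968 -13.699697135549656
[0.4515 0.1452 0.3277] [-44.4  -0.5  23.4 113.8   0.2  66.7  55.6] 0.08721328245474945 [ 0.6 -0.6  0.3] 18.0333
tip-axis offset in barrel frame (mm) [ 223.1  -35.7 -115.9] tool z in barrel [-0.5    0.001 -0.866]
```

View pics/c5.png

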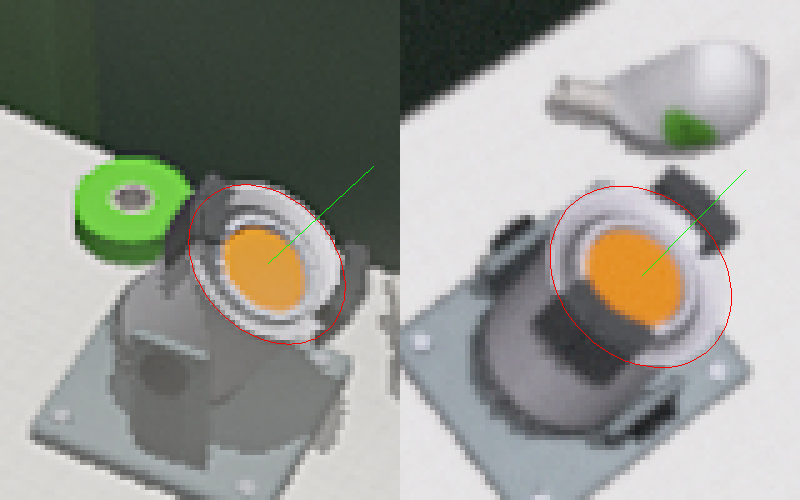

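Request:
jog_arm([
  [0,-0.0004,0.0003,0.0226,0,0,0],
  [0,-0.0004,0.0003,0.0226,0,0,0],
  [0,-0.0004,0.0003,0.0226,0,0,0],
  [0,-0.0004,0.0003,0.0226,0,0,0],
  [0,0,0,0.017,0,0,0],
  [0,0,0,0,0,0,0],
  [0,0,0,0,0,0,0],
  [0,0,0,0,0,0,0],
])

```text
time_s: 18.8
tool_pos: [0.454, 0.1421, 0.2219]
tool_rot: [179.9, -0.1, 76.4]
force: [0.8, -0.4, 0.2]
grip_width: 0.0869
```

Run:
```python
from h import *
plan([(np.array([.4525,.1432,.2145]),down(76.5))])
```

```text
n 1 [0.00074, -0.00169, 0.0074, 0.069, -0.072, -0.071] -> [0.4525 0.1432 0.2145]
```

Request:
jog_arm([
  [0,0.0007,-0.0016,0.0074,0,0,0],
  [0,0,0,0,0,0,0],
  [0,0,0,0,0,0,0],
  [1,0,0,0,0,0,0],
  [1,0,0,0,0,0,0],
  [1,0,0,0,0,0,0],
  [1,0,0,0,0,0,0],
  [1,0,0,0,0,0,0],
  [1,0,0,0,0,0,0],
  [1,0,0,0,0,0,0],
], grip_force=35)

```text
time_s: 19.63
tool_pos: [0.4517, 0.1435, 0.2134]
tool_rot: [-180.0, -0.0, 76.5]
force: [-0.0, 0.7, 1.1]
grip_width: 0.0596
```

Run:
```python
from h import *
p,M=now();s=status.get_obs();print(p,s["grip_width"],s["force"].round(1))
tip=lambda h:O+BZ*(h+.182)
plan([(p+[0,0,.20],down(76.5)),(np.array([.56,-.1,.43]),down(90)),(tip(.09),ins(60))],ang=4.5)
```

```text
[0.451707   0.14351237 0.21340296] 0.05961931274488013 [-0.   0.7  1.1]
n 8 [1e-05, -0.0, -0.025, -0.002, -0.004, -0.0] -> [0.4517 0.1435 0.4134]
n 11 [-0.02074, 0.01263, -0.00151, 0.0, 0.0, -1.227] -> [ 0.56 -0.1   0.43]
n 7 [-0.01452, 0.01357, 0.00444, 2.351, 3.586, -0.907] -> [ 0.6529 -0.1873  0.3701]
```

Request:
jog_arm([
  [1,0,0,-0.025,0,0,0],
  [1,0,0,-0.025,0,0,0],
  [1,0,0,-0.025,0,0,0],
  [1,0,0,-0.025,0,0,0],
  [1,0,0,-0.025,0,0,0],
  [1,0,0,-0.025,0,0,0],
  [1,0,0,-0.025,0,0,0],
  [1,0,0,-0.025,0,0,0],
  [1,0,0,0,0,0,0],
])

```text
time_s: 20.38
tool_pos: [0.4529, 0.1435, 0.4181]
tool_rot: [179.7, -0.3, 76.5]
force: [1.1, 0.8, -0.3]
grip_width: 0.0601
```

Request:
jog_arm([
  [1,-0.0207,0.0126,-0.0015,0,0,-1.227],
  [1,-0.0207,0.0126,-0.0015,0,0,-1.227],
  [1,-0.0207,0.0126,-0.0015,0,0,-1.227],
  [1,-0.0207,0.0126,-0.0015,0,0,-1.227],
  [1,-0.0207,0.0126,-0.0015,0,0,-1.227],
  [1,-0.0207,0.0126,-0.0015,0,0,-1.227],
  [1,-0.0207,0.0126,-0.0015,0,0,-1.227],
  [1,-0.0207,0.0126,-0.0015,0,0,-1.227],
  [1,-0.0207,0.0126,-0.0015,0,0,-1.227],
  [1,-0.0207,0.0126,-0.0015,0,0,-1.227],
  [1,-0.0207,0.0126,-0.0015,0,0,-1.227],
  [1,0,0,0,0,0,0],
])

```text
time_s: 21.38
tool_pos: [0.5603, -0.1045, 0.4289]
tool_rot: [-180.0, 0.2, 89.7]
force: [-0.6, -0.7, -1.4]
grip_width: 0.0597
```

Run:
```python
from h import *
p,M=now();s=status.get_obs();print(p,s["grip_width"],s["qpos"].round(1))
tip=lambda h:O+BZ*(h+.182)
plan([(tip(.09),ins(60))],ang=4.)
```

```text
[ 0.56030665 -0.10454174  0.42891546] 0.059668241428403594 [-28.5   9.   40.8  94.1  -5.8  79.1 102.7]
n 8 [-0.01209, 0.01189, 0.00381, 2.062, 3.162, -0.839] -> [ 0.6529 -0.1873  0.3701]
```

Request:
jog_arm([
  [1,-0.0121,0.0119,0.0038,2.062,3.162,-0.839],
  [1,-0.0121,0.0119,0.0038,2.062,3.162,-0.839],
  [1,-0.0121,0.0119,0.0038,2.062,3.162,-0.839],
  [1,-0.0121,0.0119,0.0038,2.062,3.162,-0.839],
  [1,-0.0121,0.0119,0.0038,2.062,3.162,-0.839],
  [1,-0.0121,0.0119,0.0038,2.062,3.162,-0.839],
  [1,-0.0121,0.0119,0.0038,2.062,3.162,-0.839],
  [1,-0.0121,0.0119,0.0038,2.062,3.162,-0.839],
  [1,0,0,0,0,0,0],
  [1,0,0,0,0,0,0],
  [1,0,0,0,0,0,0],
])

```text
time_s: 22.3
tool_pos: [0.6526, -0.1813, 0.3707]
tool_rot: [-163.9, -25.9, 93.1]
force: [0.2, -0.5, 0.1]
grip_width: 0.0599
```

```bash
python3 - <<'E'
from h import *
p,M=now();s=status.get_obs();print(s["grip_width"],s["qpos"].round(1),((p+M[:,2]*.182-O)@BM*1000).round(1),"tool x ang",np.degrees(np.arctan2(M[:,0]@BY,M[:,0]@BX)))
tip=lambda h:O+BZ*(h+.182)+.001*BY-.0005*BX
plan([(tip(.05),ins(60))],ang=4.)
E
python3 chk.py c6
```

```text
0.05988614551872423 [ -4.5  36.4  36.2  71.  -32.8 106.7 126.4] [ 5.2 -3.2 88. ] tool x ang -29.666047107175295
n 2 [-0.00334, -0.00057, 0.019, -0.057, -0.063, 0.167] -> [ 0.6405 -0.1722  0.3352]
[ 0.6526 -0.1813  0.3707] [ -4.5  36.4  36.2  71.  -32.8 106.7 126.4] 0.05988614551872423 [ 0.2 -0.5  0.1] 22.3
tip-axis offset in barrel frame (mm) [ 5.2 -3.2 88. ] tool z in barrel [ 0.003  0.001 -1.   ]
```

View pics/c6.png

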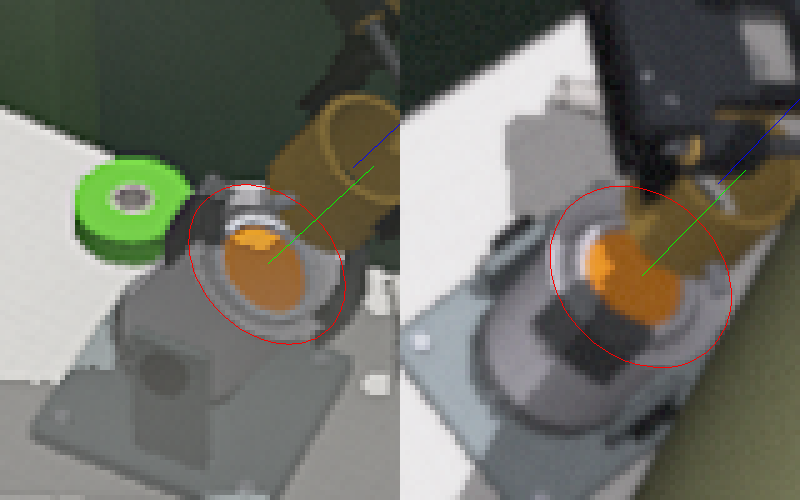

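Request:
jog_arm([
  [1,-0.0033,-0.0006,0.019,0,0,0],
  [1,-0.0033,-0.0006,0.019,0,0,0],
  [1,0,0,0.007,0,0,0],
  [1,0,0,0,0,0,0],
  [1,0,0,0,0,0,0],
  [1,0,0,0,0,0,0],
])

```text
time_s: 22.9
tool_pos: [0.6389, -0.1696, 0.3308]
tool_rot: [-164.1, -25.9, 93.2]
force: [0.9, 0.7, -1.3]
grip_width: 0.0598
```

```bash
cat > st.py <<'E'
from h import *
p,M=now();s=status.get_obs();print(s["time_s"],s["grip_width"],s["qpos"].round(1),"tip",((p+M[:,2]*.182-O)@BM*1000).round(1),"ang",np.degrees(np.arctan2(M[:,0]@BY,M[:,0]@BX)).round(2),"tz",(M[:,2]@BM).round(4),"F",(s["force"]@BM).round(1),"T",(s["wrist_torque"]@BM).round(2))
E
python3 st.py
python3 - <<'E'
from h import *
plan([(O+BZ*(.035+.182)+.001*BY-.0005*BX,ins(60))])
E
```

```text
22.9 0.059764684741876836 [ -6.1  35.7  35.9  76.8 -32.5 101.8 127.7] tip [ 0.2  0.6 44.7] ang -29.58 tz [ 1.7e-03 -8.0e-04 -1.0e+00] F [-0.7 -1.1 -1.1] T [0.06 0.66 0.06]
n 1 [-0.00051, -4e-05, 0.00973, -0.009, -0.106, 0.423] -> [ 0.636  -0.1662  0.3222]
```

Request:
jog_arm([
  [1,-0.0005,0,0.005,0,0,0.4],
  [1,0,0,0.005,0,0,0],
  [1,0,0,0.003,0,0,0],
  [1,0,0,0,0,0,0],
  [1,0,0,0,0,0,0],
])

```text
time_s: 23.32
tool_pos: [0.6346, -0.1647, 0.3173]
tool_rot: [-163.7, -25.8, 92.7]
force: [-0.8, -0.2, -0.5]
grip_width: 0.0598
```

```bash
python3 st.py
```

```text
23.3167 0.05980970647086547 [ -6.7  35.6  35.8  78.6 -32.6 100.4 127.5] tip [-0.5  1.4 29.8] ang -30.05 tz [ 4.2e-03  7.0e-04 -1.0e+00] F [ 0.1  0.7 -0.6] T [ 0.01  0.65 -0.01]
```

Request:
jog_arm([
  [1,0,0,0.002,0,0,0],
  [1,0,0,0.0015,0,0,0],
  [1,0,0,0,0,0,0],
  [1,0,0,0,0,0,0],
])

```text
time_s: 23.65
tool_pos: [0.6336, -0.1635, 0.3146]
tool_rot: [-163.7, -25.8, 92.7]
force: [-0.5, 0.9, -0.1]
grip_width: 0.0596
```

```bash
python3 st.py
```

```text
23.65 0.05962795547064221 [ -6.8  35.6  35.8  79.  -32.6 100.1 127.6] tip [-0.5  1.4 26.6] ang -30.04 tz [ 3.7e-03  4.0e-04 -1.0e+00] F [ 0.8 -0.1 -0.6] T [ 0.03  0.72 -0.  ]
```

Request:
jog_arm([
  [1,0,0,0.0015,0,0,0],
  [1,0,0,0.0015,0,0,0],
  [1,0,0,0,0,0,0],
  [1,0,0,0,0,0,0],
])

```text
time_s: 23.98
tool_pos: [0.6329, -0.1626, 0.3129]
tool_rot: [-163.8, -25.8, 92.7]
force: [0.4, -2.7, 4.5]
grip_width: 0.06
```

```bash
python3 st.py
```

```text
23.9833 0.060044034125770196 [ -6.9  35.5  35.8  79.3 -32.6  99.7 127.6] tip [-0.6  1.3 24.6] ang -30.03 tz [ 2.4e-03 -5.0e-04 -1.0e+00] F [0.2 1.3 5.1] T [0.08 0.51 0.05]
```

Request:
jog_arm([
  [1,0,0,0.001,0,0,0],
  [1,0,0,0,0,0,0],
  [1,0,0,0,0,0,0],
])

```text
time_s: 24.23
tool_pos: [0.6327, -0.1624, 0.3126]
tool_rot: [-163.9, -25.8, 92.8]
force: [0.8, -2.6, 6.4]
grip_width: 0.0596
```

```bash
python3 st.py
```

```text
24.2333 0.05959284966682343 [ -7.   35.5  35.8  79.3 -32.6  99.6 127.6] tip [-0.7  1.2 24.3] ang -30.02 tz [ 0.0017 -0.0011 -1.    ] F [1.  0.9 6.8] T [0.09 0.44 0.04]
```

Request:
jog_arm([
  [1,0,0,0.001,0,0,0],
  [1,0,0,0,0,0,0],
  [1,0,0,0,0,0,0],
  [1,0,0,0,0,0,0],
  [1,0,0,0,0,0,0],
])

```text
time_s: 24.65
tool_pos: [0.6324, -0.1613, 0.3107]
tool_rot: [-163.8, -25.8, 92.7]
force: [1.9, -1.2, 6.4]
grip_width: 0.0597
```

```bash
python3 st.py
python3 - <<'E'
from h import *
p,M=now(); 
for n in ("scene","top"):
    im,d,P=look(n); np.savez(n+"_c7.npz",p=im,d=d); q=(P.reshape(-1,3)-O)@BM; r=np.hypot(q[:,0],q[:,1])
    # points above rim: ring wall and top / pins
    k=(np.abs(r-.0275)<.004)&(q[:,2]>.03)&(q[:,2]<.055); print(n,"ring top z",k.sum(),np.percentile(q[k,2]*1000,[50,75,90,97]).round(1))
    k=(r>.0335)&(r<.044)&(q[:,2]>.003)&(q[:,2]<.016); a=np.degrees(np.arctan2(q[k,1],q[k,0]))%360
    h=np.histogram(a,np.arange(0,361,10))[0]; print([(i*10,int(c)) for i,c in enumerate(h) if c])
    print("near60 z",q[k][np.abs(a-60)<9][:,2].round(4), "near240",q[k][np.abs(a-240)<9][:,2].round(4))
E
```

```text
24.65 0.05971574645824856 [ -7.   35.5  35.8  79.5 -32.6  99.5 127.6] tip [-0.4  0.9 22.1] ang -30.01 tz [ 3.4e-03 -5.0e-04 -1.0e+00] F [ 1.4 -0.9  6.5] T [-0.17  0.34 -0.03]
scene ring top z 207 [39.1 41.  42.7 47.5]
[(50, 4), (60, 7), (130, 1), (150, 1), (160, 8), (330, 1), (340, 2), (350, 4)]
near60 z [0.0072 0.0085 0.0042 0.0075 0.0097 0.0063 0.0082 0.0067 0.006  0.0073
 0.0071] near240 []
top ring top z 107 [37.5 39.3 40.3 40.8]
[(0, 11), (10, 6), (20, 2), (50, 7), (60, 6), (310, 1), (340, 4), (350, 10)]
near60 z [0.0082 0.0053 0.0085 0.0089 0.0068 0.0105 0.0074 0.0065 0.0078 0.0071
 0.0086 0.0093 0.0073] near240 []
```

Request:
jog_arm([
  [1,0,0,-0.001,0,0,0],
  [1,0,0,0,0,0,4],
  [1,0,0,0,0,0,4],
  [1,0,0,0,0,0,4],
  [1,0,0,0,0,0,4],
  [1,0,0,0,0,0,4],
  [1,0,0,0,0,0,0],
  [1,0,0,0,0,0,0],
  [1,0,0,0,0,0,0],
])

```text
time_s: 25.5
tool_pos: [0.6325, -0.1617, 0.3109]
tool_rot: [-156.0, -18.9, 72.5]
force: [0.8, 0.1, 1.7]
grip_width: 0.0599
```

```bash
python3 st.py
```

```text
25.5 0.059896771844829645 [ -9.4  36.6  39.7  79.6 -34.4 100.5 109.2] tip [-0.5  1.2 22.4] ang -49.94 tz [ 4.e-03  4.e-04 -1.e+00] F [ 0.5 -0.7  1.7] T [-0.32  0.41  0.  ]
```

Request:
jog_arm([
  [1,0,0,0,0,0,4],
  [1,0,0,0,0,0,4],
  [1,0,0,0,0,0,4],
  [1,0,0,0,0,0,4],
  [1,0,0,0,0,0,0],
  [1,0,0,0,0,0,0],
  [1,0,0,0,0,0,0],
])

```text
time_s: 26.08
tool_pos: [0.6325, -0.1616, 0.3112]
tool_rot: [-152.0, -11.9, 57.6]
force: [1.3, 0.7, 3.4]
grip_width: 0.0599
```

```bash
python3 st.py
```

```text
26.0833 0.059861174361308125 [-11.3  37.6  42.9  79.6 -36.  101.2  94.4] tip [-0.3  1.  22.6] ang -65.89 tz [ 4.1e-03 -1.0e-04 -1.0e+00] F [ 1.5 -1.5  3. ] T [-0.61  0.2  -0.1 ]
```

Request:
jog_arm([
  [1,0,0,0,0,0,4],
  [1,0,0,0,0,0,4],
  [1,0,0,0,0,0,4],
  [1,0,0,0,0,0,4],
  [1,0,0,0,0,0,0],
  [1,0,0,0,0,0,0],
  [1,0,0,0,0,0,0],
])

```text
time_s: 26.67
tool_pos: [0.6324, -0.162, 0.3111]
tool_rot: [-150.0, -4.0, 43.5]
force: [0.9, -0.3, 2.8]
grip_width: 0.06
```

```bash
python3 st.py
```

```text
26.6667 0.05996453605317643 [-13.1  38.7  46.1  79.7 -37.6 102.   79.7] tip [-0.7  1.5 22.6] ang -81.93 tz [ 3.4e-03  5.0e-04 -1.0e+00] F [ 0.7 -0.5  2.8] T [-0.2   0.51 -0.07]
```

Request:
jog_arm([
  [1,0,0,0,0,0,3],
  [1,0,0,0,0,0,2],
  [1,0,0,0,0,0,0],
  [1,0,0,0,0,0,0],
  [1,0,0,0,0,0,0],
])

```text
time_s: 27.08
tool_pos: [0.6325, -0.1618, 0.3112]
tool_rot: [-149.8, -1.5, 39.1]
force: [2.3, 0.2, 3.3]
grip_width: 0.06
```

```bash
python3 st.py
```

```text
27.0833 0.06000731512049544 [-13.7  39.1  47.1  79.7 -38.1 102.3  75. ] tip [-0.5  1.2 22.7] ang -86.94 tz [ 0.0037  0.     -1.    ] F [ 0.6 -2.   3.4] T [-0.41  0.35 -0.03]
```

Request:
jog_arm([
  [1,0,0,0,0,0,2],
  [1,0,0,0,0,0,2],
  [1,0,0,0,0,0,0],
  [1,0,0,0,0,0,0],
  [1,0,0,0,0,0,0],
])

```text
time_s: 27.5
tool_pos: [0.6335, -0.1609, 0.3112]
tool_rot: [-149.9, 0.3, 35.7]
force: [5.1, 0.9, 2.5]
grip_width: 0.0595
```

```bash
python3 st.py
```

```text
27.5 0.05950158708810612 [-14.1  39.4  47.9  79.7 -38.7 102.4  71.3] tip [-0.6 -0.5 22.6] ang -90.82 tz [ 0.0024 -0.0022 -1.    ] F [-0.7 -4.6  3.3] T [-1.24  0.74  0.17]
```

Request:
jog_arm([
  [1,0,0,0,0,0,2],
  [1,0,0,0,0,0,2],
  [1,0,0,0,0,0,0],
  [1,0,0,0,0,0,0],
  [1,0,0,0,0,0,0],
])

```text
time_s: 27.92
tool_pos: [0.6334, -0.1602, 0.3116]
tool_rot: [-149.8, 2.3, 32.4]
force: [4.7, 3.1, 4.8]
grip_width: 0.0593
```

```bash
python3 st.py
```

```text
27.9167 0.059312707975933326 [-14.6  39.7  48.7  79.7 -39.1 102.8  67.7] tip [ 0.5 -0.8 22.7] ang -94.68 tz [ 0.0045 -0.0019 -1.    ] F [ 2.2 -5.6  4.3] T [-1.41 -0.12  1.17]
```

Request:
jog_arm([
  [0,0,0,0,0,0,0],
  [0,0,0,0,0,0,0],
  [0,0,0,0,0,0,0],
  [0,0,0,0,0,0,0],
  [0,0,0,0,0,0,0],
  [0,0,0,-0.01,0,0,0],
  [0,0,0,-0.02,0,0,0],
  [0,0,0,-0.025,0,0,0],
  [0,0,0,-0.025,0,0,0],
  [0,0,0,-0.025,0,0,0],
  [0,0,0,-0.025,0,0,0],
])

```text
time_s: 28.83
tool_pos: [0.6716, -0.2151, 0.4248]
tool_rot: [-149.9, 2.6, 32.1]
force: [0.5, -0.2, 0.1]
grip_width: 0.0873
```

```bash
python3 st.py
python3 - <<'E'
from h import *
plan([(np.array([.47,-.28,.42]),down(33))])
E
```

```text
28.8333 0.08725162651674359 [ -4.8  41.8  47.   60.8 -39.5 116.6  64. ] tip [ -1.1   1.8 154.2] ang -95.1 tz [ 0.003   0.0015 -1.    ] F [-0.4 -0.3  0.3] T [ 0.01  0.63 -0.01]
n 9 [-0.02277, -0.00541, 0.00279, -3.342, 0.261, -0.172] -> [ 0.47 -0.28  0.42]
```

Request:
jog_arm([
  [0,-0.0228,-0.0054,0.0028,-3.342,0.261,-0.172],
  [0,-0.0228,-0.0054,0.0028,-3.342,0.261,-0.172],
  [0,-0.0228,-0.0054,0.0028,-3.342,0.261,-0.172],
  [0,-0.0228,-0.0054,0.0028,-3.342,0.261,-0.172],
  [0,-0.0228,-0.0054,0.0028,-3.342,0.261,-0.172],
  [0,-0.0228,-0.0054,0.0028,-3.342,0.261,-0.172],
  [0,-0.0228,-0.0054,0.0028,-3.342,0.261,-0.172],
  [0,-0.0228,-0.0054,0.0028,-3.342,0.261,-0.172],
  [0,-0.0228,-0.0054,0.0028,-3.342,0.261,-0.172],
  [0,0,0,0,0,0,0],
])

```text
time_s: 29.67
tool_pos: [0.464, -0.2835, 0.4186]
tool_rot: [-179.9, -0.2, 32.6]
force: [-0.4, -0.2, 0.8]
grip_width: 0.087
```

```bash
python3 chk.py c8
python3 - <<'E'
from h import *
for n in ("scene","top"):
    z=np.load(n+"_c8.npz");P=cloud(n,z["d"]);q=(P.reshape(-1,3)-O)@BM; r=np.hypot(q[:,0],q[:,1]); an=np.degrees(np.arctan2(q[:,1],q[:,0]))%360
    k=(np.abs(r-.0275)<.006)&(q[:,2]>.03)&(q[:,2]<.055); print(n,"ring top z",k.sum(),np.percentile(q[k,2]*1000,[10,50,75,90,97]).round(1))
    if k.sum()>20:
        A=np.c_[q[k,:2],np.ones(k.sum())]; b=q[k,2]; g=b>.035; print("plane",np.linalg.lstsq(A[g],b[g],rcond=None)[0].round(4),"centre",((q[k][g].max(0)+q[k][g].min(0))/2*1000).round(1))
    k=(r>.031)&(r<.046)&(q[:,2]>.001)&(q[:,2]<.013); h=np.histogram(an[k],np.arange(0,361,10))[0]; print([(i*10,int(c)) for i,c in enumerate(h) if c])
E
```

```text
[ 0.464  -0.2835  0.4186] [-28.9   7.6  63.2  99.   -7.2  77.7  68.2] 0.08696169098598604 [-0.4 -0.2  0.8] 29.6667
tip-axis offset in barrel frame (mm) [-36.2 208.4 138.8] tool z in barrel [-0.499 -0.004 -0.867]Traceback (most recent call last):
  File "<stdin>", line 4, in <module>
    return _quantile_unchecked(
        a, q, axis, out, overwrite_input, method, keepdims, weights)
    return _ureduce(a,
                    func=_quantile_ureduce_func,
    ...<5 lines>...
                    overwrite_input=overwrite_input,
                    method=method)
    r = func(a, **kwargs)
    result = _quantile(arr,
                       quantiles=q,
    ...<2 lines>...
                       out=out,
                       weights=wgt)
    slices_having_nans = np.isnan(arr[-1, ...])
                                  ~~~^^^^^^^^^
IndexError: index -1 is out of bounds for axis 0 with size 0
```

View pics/c8.png

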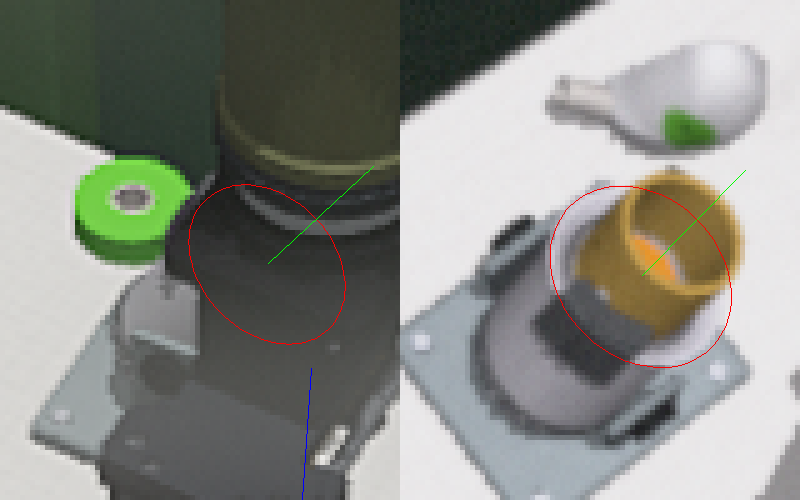

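Run:
```python
from h import *
plan([(np.array([.42,.0,.45]),down(60)),(np.array([.33,.30,.43]),down(73))])
for a in (-10,-5,0,5,10,15):
    t=np.radians(a); q=proj("top",O+BM@[.032*np.cos(t),.032*np.sin(t),.006])[0]; print(a,((q[1]-280+.5)*5+400).round(),((q[0]-100+.5)*5).round())
```

```text
n 12 [0.01391, -0.01948, -0.00251, -0.003, -0.025, -2.256] -> [0.42 0.   0.45]
n 13 [0.0183, -0.01574, 0.00154, 0.0, 0.0, -1.0] -> [0.33 0.3  0.43]
-10 592.0 292.0
-5 595.0 298.0
0 599.0 303.0
5 603.0 308.0
10 608.0 312.0
15 612.0 317.0
```

Request:
jog_arm([
  [0,0.0139,-0.0195,-0.0025,0,0,-2.256],
  [0,0.0139,-0.0195,-0.0025,0,0,-2.256],
  [0,0.0139,-0.0195,-0.0025,0,0,-2.256],
  [0,0.0139,-0.0195,-0.0025,0,0,-2.256],
  [0,0.0139,-0.0195,-0.0025,0,0,-2.256],
  [0,0.0139,-0.0195,-0.0025,0,0,-2.256],
  [0,0.0139,-0.0195,-0.0025,0,0,-2.256],
  [0,0.0139,-0.0195,-0.0025,0,0,-2.256],
  [0,0.0139,-0.0195,-0.0025,0,0,-2.256],
  [0,0.0139,-0.0195,-0.0025,0,0,-2.256],
  [0,0.0139,-0.0195,-0.0025,0,0,-2.256],
  [0,0.0139,-0.0195,-0.0025,0,0,-2.256],
])

```text
time_s: 30.77
tool_pos: [0.4207, 0.0025, 0.4495]
tool_rot: [180.0, -0.1, 60.2]
force: [-0.1, 0.5, -0.7]
grip_width: 0.0875
```

Request:
jog_arm([
  [0,0.0183,-0.0157,0.0015,0,0,-1],
  [0,0.0183,-0.0157,0.0015,0,0,-1],
  [0,0.0183,-0.0157,0.0015,0,0,-1],
  [0,0.0183,-0.0157,0.0015,0,0,-1],
  [0,0.0183,-0.0157,0.0015,0,0,-1],
  [0,0.0183,-0.0157,0.0015,0,0,-1],
  [0,0.0183,-0.0157,0.0015,0,0,-1],
  [0,0.0183,-0.0157,0.0015,0,0,-1],
  [0,0.0183,-0.0157,0.0015,0,0,-1],
  [0,0.0183,-0.0157,0.0015,0,0,-1],
  [0,0.0183,-0.0157,0.0015,0,0,-1],
  [0,0.0183,-0.0157,0.0015,0,0,-1],
])

```text
time_s: 31.77
tool_pos: [0.3397, 0.2802, 0.431]
tool_rot: [-180.0, -0.0, 72.1]
force: [0.4, 0.2, -0.3]
grip_width: 0.087
```

Run:
```python
from h import *
outs=[];k=9
for n,(r0,c0) in (("scene",(158,308)),("top",(125,302))):
    im,d,P=look(n); np.savez(n+"_c9.npz",p=im,d=d)
    q=(P.reshape(-1,3)-O)@BM; r=np.hypot(q[:,0],q[:,1]); 
    g=(np.abs(r-.0275)<.007)&(q[:,2]>.03)&(q[:,2]<.06); print(n,"ring top z",g.sum(),np.percentile(q[g,2]*1000,[10,50,75,90,97]).round(1) if g.any() else "")
    g&=q[:,2]>.036
    if g.sum()>20: print("plane",np.linalg.lstsq(np.c_[q[g,:2],np.ones(g.sum())],q[g,2],rcond=None)[0].round(4),"mid",((q[g].max(0)+q[g].min(0))*500).round(1))
    print([(x["position"],round(x["conf"],2)) for x in landmark_of(n,"ring_center")],[proj(n,O+BZ*h)[0].round(1).tolist() for h in (.015,.017,.02)])
    im=cv2.resize(im[r0:r0+55,c0:c0+44,::-1],None,fx=k,fy=k,interpolation=2)
    for s,col in ((1,(0,0,255)),(-1,(255,0,0))):
        a=proj(n,O+BM@[s*.030,0,.006])[0];b=proj(n,O+BM@[s*.0425,0,.006])[0]
        f=lambda v:(int((v[1]-c0+.5)*k),int((v[0]-r0+.5)*k)); cv2.circle(im,f(a),3,col,1); cv2.circle(im,f(b),3,col,1)
    outs.append(im)
cv2.imwrite("pics/c9.png",np.hstack(outs))
```

```text
scene ring top z 249 [32.3 39.5 41.5 42.5 43.4]
plane [ 0.009  -0.0054  0.0405] mid [-1.6 -0.8 40.7]
[([184.9, 348.5], 0.89), ([155.3, 259.1], 0.5)] [[184.4, 346.1], [184.0, 346.5], [183.5, 347.1]]
top ring top z 292 [32.1 39.1 40.9 42.2 43.1]
plane [-0.0008 -0.0072  0.0401] mid [-1.2  0.2 40.1]
[([149.3, 329.8], 0.69), ([203.8, 190.1], 0.54)] [[151.7, 330.9], [151.3, 331.2], [150.7, 331.8]]
```

View pics/c9.png

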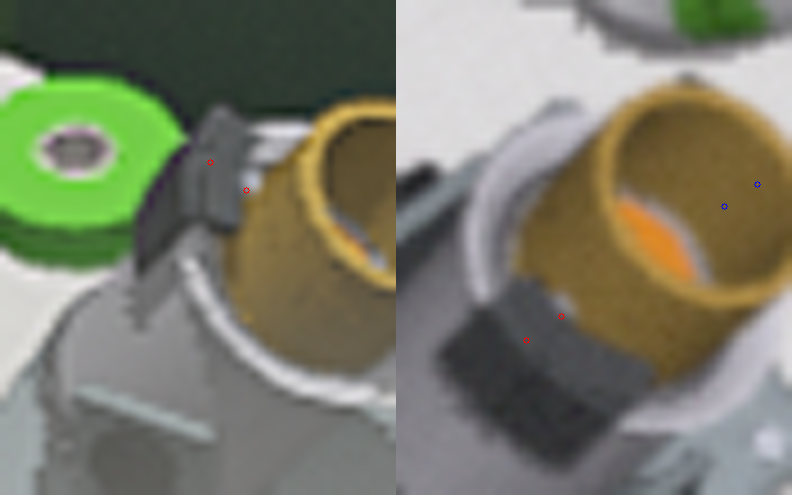

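```bash
python3 -c "
from cell import env; print(env.sign_off())"
```

```text
the job is handed in; nothing more can be done
None
```

The lamp is back together and handed in at about 32 s of the 72 s allowed. The lens cell went in first, the filter cell on top of it, and then the larger brass ring. I set the ring's pins at 60° and turned it clockwise to the stops, then let go and moved the arm clear.

**What my last checks showed:**
- **Ring turned home:** torque about the barrel axis rose from 0.2 to 1.2 N m at the end of the turn, about where the stops should be. The one pin I could see is under the upper jaw at its stop end. The lower pin was hidden in both views.
- **Ring seated:** its top face is level to within about 0.5°. By depth it lies 40–42 mm above the rim, against 42 mm expected when home.
- **Cells seated:** the lens top measured about 42 mm below the rim (about 40 expected) and the filter top 9–10.5 mm (about 6 expected). I put the differences down to my rim estimate being 2–3 mm too high, or to recessed glass.

**What disagreed or was not checked:**
- My first fit of the barrel from depth was wrong by about 2 cm. The picture overlay showed it, and I refitted before moving the arm.
- The networks' ring-centre points were 1–3 pixels off my projection, which is within their noise.
- I did not re-measure the sticker roll, wash bottle, screwdriver and iron head at the end. I felt no unexpected force while moving, and the roll and iron head looked unmoved in the late pictures. The bottle and screwdriver were outside those crops.

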